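Lay the waffle roller in its cradle

TASK

The wooden roller that the waffles are rolled on is standing on end on the rubber mat. Take it by its thin handle, lower it onto its side on the mat without letting it fall over, and let go of it; then take it again round its thick body and lay it in the steel cradle, body in the two V-shaped saddles and handle in the slot, letting it settle there before you release it. Do not drop it, and leave everything else where it is.

Things in the scene. Friction and masses are not known exactly. Their poses are not given: they have to be found in the camera images.
- roller: Plain pale wooden roller, 170 mm long, 0.18 kg, upright at the start: thick round body 50 mm across, 110 mm long; thin round handle 28 mm across, 60 mm long, on the same axis (on top at the start). Origin: centre of the body's flat end (its underside at the start); z axis along the roller towards the handle. Lying, its axis is 25 mm above its support and it may roll a little.
- roller_mid (a point): Point on the roller's axis at the middle of its thick body, 55 mm from the origin.
- roller_handle (a point): Point on the roller's axis at the middle of its thin handle, 140 mm from the origin.
- mat: Dark soft rubber mat fixed on the bench, 260 mm (its x) by 300 mm (its y), 4 mm thick; origin at the centre of its underside. Roller and sugar can stand on its +x half, away from the robot, either one left or right; the half nearer the robot is empty, so the roller can be laid with its handle towards the robot (the mat's -x).
- cradle: Fixed steel cradle, base plate 220 mm (its x) by 100 mm (its y), 10 mm thick; origin at the centre of the plate's underside, z up. Two 90 degree V saddles, groove along x, at x = -12 and +62 mm, each 16 mm thick, mouths about 62 mm wide, tops about 42 mm above the bench, carry the roller's thick body; the 58 mm between them is free for fingers.
- cradle_seat (a point): Point on the cradle where roller_mid lies when the roller is seated, handle towards the cradle's -x: x = +25 mm, y = 0, 47 mm above the bench, axes as the cradle's. Along x the 110 mm body lies between the slot walls and a stop plate 50 mm high (inner face at x = +87 mm), 124 mm apart.
- cradle_slot (a point): Middle of the handle slot at the cradle's -x end (x = -61 mm, y = 0, 47 mm above the bench): two upright walls, x = -85 to -37 mm, tops 59 mm above the bench, 40 mm apart, open at the top and both ends. Only the thin handle fits.
- sugar_can: Steel sugar shaker with a domed top, 62 mm in diameter, 126 mm high, standing on the mat; origin at the centre of its underside. Bystander.
- spatula: Spatula with dark wooden handle, 200 mm long, lying between mat and cradle, roughly along world x. Bystander.
- oil: Amber glass oil bottle, 64 mm in diameter, 190 mm high; origin under its centre. Bystander.
- bowl: White bowl, 120 mm across, 55 mm high; origin under its centre. Bystander.
- measure: Steel mug, 84 mm across, 90 mm high; origin under its centre. Bystander.
- jar: Glass jar, 72 mm in diameter, 90 mm high, beyond the mat and cradle; origin under its centre. Bystander.
Things that resemble listed ones, but are neither listed nor needed, are in the scene too. Leave any purple look-alike of the roller alone.

How it is judged:
On the way, in this order (a step that is already met when the one before it is completed fails the run):
1. the roller lies on its side on the mat or bench, away from the cradle, at rest and let go of (angle between roller's own z axis and vertical between 1.45 and 1.69 rad and height (world z) of roller_mid below 0.036 m and horizontal distance between roller_mid and cradle_seat above 0.1 m and contact force between the fingers and roller below 0.1 N and linear speed of roller below 0.05 m/s), for 0.2 s.
2. the roller is down in the saddles, handle in the slot, while the fingers still hold it (x of roller_mid in the frame of cradle between 0.01 and 0.04 m and y of roller_mid in the frame of cradle between -0.004 and 0.004 m and z of roller_mid in the frame of cradle between 0.043 and 0.0515 m and x of roller_handle in the frame of cradle below -0.04 m and angle between the z axis of roller and the x axis of cradle, either way round below 0.07 rad and contact force between the fingers and roller above 0.5 N), for 0.2 s.
At the end, for the whole second after the job is handed in: The roller lies in the cradle, handle in the slot: body middle within 15 mm along the groove, 4 mm across and about 4 mm in height of the seat point, axis within 0.07 rad of the groove, released and at rest (x of roller_mid in the frame of cradle between 0.01 and 0.04 m and y of roller_mid in the frame of cradle between -0.004 and 0.004 m and z of roller_mid in the frame of cradle between 0.043 and 0.0515 m and x of roller_handle in the frame of cradle below -0.04 m and angle between the z axis of roller and the x axis of cradle, either way round below 0.07 rad and contact force between the fingers and roller below 0.1 N and linear speed of roller below 0.02 m/s); the robot touches nothing.
It fails at once if the roller falls over, is dropped or rolls away: faster than 0.35 m/s with no finger on it (contact force between the fingers and roller below 0.05 N and linear speed of roller above 0.35 m/s).
It fails at once if a bystander is moved by more than 30 mm (distance of any of sugar_can, spatula, oil, bowl, measure, jar from where it was at the start of the episode above 0.03 m).
It also fails if it takes over 61 s, if anything falls off the work surface, if the arm or the gripper's body presses on something with over 40 N, if the wrist force passes 120 N, or if a joint passes its speed limit or range.

ROBOT

A 6-joint arm with a two-finger parallel gripper is mounted at the origin on the work surface. World frame = base frame: x ahead of the robot, y to its left, z up, the work surface at z = 0. Lengths are in m, angles in rad, forces in N, time in s.
With the tool pointing down it reaches from about 0.35 to 0.975 m from the base axis. Payload 4.9 kg.
Tool frame: the origin (TCP) lies on the centre line of the jaws, within the pads' length; the fingertips stand 14 mm ahead of it and the grasp point (between the pads) lies 5 mm behind it; y points along the fingers, z is the direction in which the jaws open and shut, and the axes are right-handed (so a half turn about y gives the same grasp; the last joint's range is limited). The gripper opens to 85 mm and grips with 20 to 120 N. Pads are 22 mm wide; open, the fingers measure 114 mm over their backs; the gripper's body (76 mm by 85 mm) begins 54 mm behind the grasp point. The pads swing forward as they close: fully open they stand 13 mm farther back than shut.
Start: joints at [0.983, 0.053, 1.613, -0, 1.476, -0.119], TCP at [0.282, 0.558, 0.245] pointing down, gripper open.
Joint ranges: [-3.01, 3.01], [-1.01, 2.22], [0.06, 2.58], [-1.02, 4.17], [0.09, 2.62], [-3.14, 3.14]. Speed limits (rad/s): [2.57, 2.57, 3.14, 3.14, 3.14, 3.14].

INTERFACE

Orientations are given as a rotation vector (axis times angle).
In Python, from station import ctrl gives the robot as it stands.
- The arm moves only by the tool servo_tool, never from a script. Its arguments are lists of equal length, an entry for each row: "delta_pos": the shift along the tool's x, y, z in m, a list of three; "dr": the turn, a rotation vector about the tool's x, y, z in degrees, a list of three; "grip": the opening, from 0 (shut) to 1 (fully open). In form: {"delta_pos": [[x, y, z], ...], "dr": [[rx, ry, rz], ...], "grip": [grip, ...]}. A call has 1 to 5 rows; each row shifts and turns the pose as measured when the row begins, along the tool's axes as they then stand; what a row does not reach is not made up. A row lasts 1/8 s, in which the tool goes at most 62.5 mm and 10.7 degrees, less where a joint would pass 70% of its speed; a pose out of reach is approached as far as the arm can. A call is refused whole if a number of a shift passes 0.0625 or a number of a turn 10.7, either way. A call with a gripper value outside its range is refused whole. The fingers move at their own pace and stop on an object; "grip_force" is the grip in N (left out, the last holds). Time passes only in rows, so rows that do not move let the fingers close. It gives the time, the measured TCP pose, the force and the opening at its end, in the units of the state.
- ctrl.get_obs(): the state, without advancing time (a new reading comes with each control period).
- ctrl.get_image(name): name is "side" or "top"; returns the picture (480x640x3 uint8, red, green, blue); there is no depth.
- ctrl.camera_params(name): a dict with "fovy" (degrees; the focal length in pixels is half the picture's height over the tangent of half this angle, whatever the lens; pixels are square), "cx", "cy" (the principal point, pixels), "eye" and "rotation" of the camera in the world. Camera axes: x right, y down, z forward; pixel columns grow to the right and rows downward; lengths in m; the calibration is good to about 2 mm. A picture is of the moment at which its call begins. camera_params takes no time and is no camera call.
- ctrl.finish_job(): hands the job in, once; it reports no verdict.
Trained networks look in the newest picture that a camera, given by its name, has taken for a name from the list of things; names that differ only in an ending like _2 or _b are one class to them, and where a whole thing is asked for, a point or a joint stands for the part that bears it (a point fixed in the world has none). Each returns a list of dicts, best first, with "score" (0 to 1); they miss things now and then, are a little off and sometimes report something else, mostly with a low value. They report only what shows in the picture. A call takes as long as a camera call. They do not tell look-alikes from the thing itself.
- ctrl.masks_of(camera, label): "pixels" (480x640 bool, what is visible of it) and "extent" ([left, top, right, bottom] in pixels, round what is visible of it).
The state is a dict: "t": time; "q": joint angles; "dq": joint speeds; "effort": joint torques, N m; "tool_pos": TCP position; "tool_rot": TCP orientation; "contact_force": force on the tool from outside, world axes, zero at the start; "wrist_torque": the same for the moment, N m; "opening": finger opening in m.
Only numpy, scipy, OpenCV 4.12 (cv2) and the standard library are available. Lean on these libraries where they do the work, as an engineer would, in place of code of your own. Each camera call takes 0.05 s, during which the arm holds its last target.

## Working session

There is one attempt and no reset: what is moved stays moved. The work goes in short steps, Python scripts to look and compute and a tool call to move; the robot and the scene stay as the last step left them, time stands still between calls to the robot, and variables do not carry over. Pictures are saved under pics/ and viewed, and the job is handed in when it is done.

Besides the shell and the picture viewer there is one more tool, called after ">>>" as name(argument=value, ...) on one line, values as JSON. servo_tool: Moves the arm, as the interface text tells. Its arguments: {"type":"object","properties":{"delta_pos":{"type":"array","items":{"type":"array","items":{"type":"number"}}},"dr":{"type":"array","items":{"type":"array","items":{"type":"number"}}},"grip":{"type":"array","items":{"type":"number"}},"grip_force":{"type":"number"}},"required":["delta_pos","dr","grip"]}

```bash
ls; mkdir -p pics; python3 - <<'E'
from station import ctrl
import cv2
o=ctrl.get_obs()
for k,v in o.items(): print(k,v)
for n in("side","top"):
    im=ctrl.get_image(n); cv2.imwrite(f"pics/{n}0.png",im[:,:,::-1]); print(n,ctrl.camera_params(n))
    for l in("roller","sugar_can","cradle","spatula","mat"):
        print(l,[(round(d['score'],2),[round(float(x)) for x in d['extent']]) for d in ctrl.masks_of(n,l)])
E
```

```text
pics
t 0.0
q [ 9.82999019e-01  5.33449390e-02  1.61427055e+00  1.13752277e-05
  1.47601256e+00 -1.19017685e-01]
dq [-2.44626358e-03  1.45556665e-03  3.72740215e-04  1.22009711e-05
 -1.30145393e-03  1.25502805e-03]
effort [ 2.56943449e-04 -3.93679726e+01 -3.70179105e+01 -2.88268507e-05
  6.82799437e-03 -1.61444422e-05]
tool_pos [0.28205226 0.55707922 0.2440844 ]
tool_rot [-1.54127682  0.36823067 -0.36709869]
contact_force [0.01181317 0.43676654 0.27641289]
wrist_torque [-0.02726548  0.00481176  0.01495689]
opening 0.08539224864502531
side {'fovy': 54.666549249914354, 'cx': 322.59383693903425, 'cy': 248.7489397977208, 'eye': array([ 0.42745711, -0.82987175,  0.66202729]), 'rotation': array([-2.18309042,  0.15581135, -0.09977548])}
roller [(0.91, [361, 279, 390, 362]), (0.82, [460, 315, 494, 404])]
sugar_can [(0.61, [344, 241, 374, 302])]
cradle [(0.81, [252, 181, 328, 214]), (0.17, [172, 416, 259, 480])]
spatula [(0.82, [262, 242, 342, 265])]
mat [(0.76, [256, 273, 402, 388]), (0.61, [344, 239, 374, 300])]
top {'fovy': 51.37647497788345, 'cx': 326.1046966723647, 'cy': 236.58169426075716, 'eye': array([ 0.27669639, -0.04435411,  1.40387087]), 'rotation': array([-2.14088627,  2.07495724, -0.22926337])}
roller [(0.94, [431, 157, 456, 192]), (0.72, [390, 208, 418, 236]), (0.34, [449, 185, 488, 221])]
sugar_can [(0.9, [330, 206, 356, 235])]
cradle [(0.81, [174, 217, 224, 298])]
spatula [(0.66, [279, 221, 306, 292]), (0.26, [391, 208, 416, 236])]
mat [(0.76, [311, 207, 425, 302]), (0.17, [392, 209, 417, 234])]
```

View pics/side0.png

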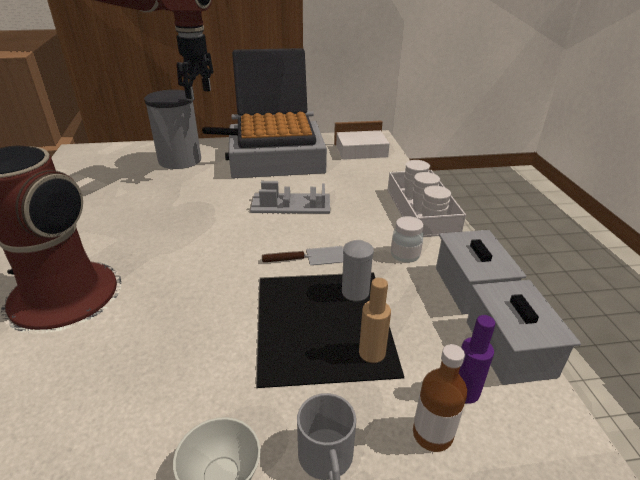

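View pics/top0.png

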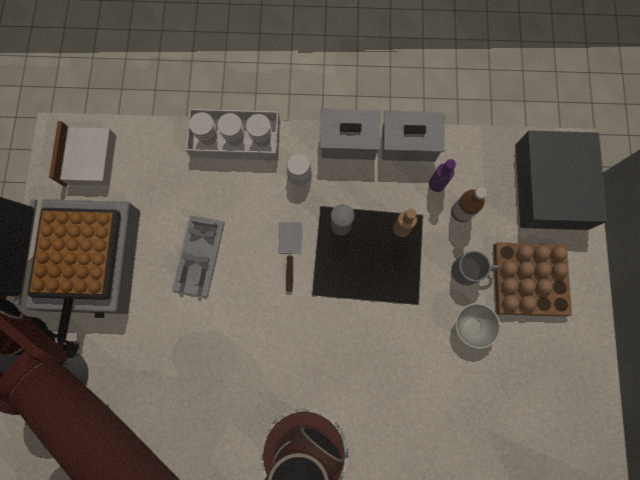

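```bash
python3 - <<'E'
import cv2
a=cv2.imread("pics/side0.png")[170:420,230:510];b=cv2.imread("pics/top0.png")[130:320,160:500]
cv2.imwrite("pics/sc.png",cv2.resize(a,None,fx=2.35,fy=2.35,interpolation=2));cv2.imwrite("pics/tc.png",cv2.resize(b,None,fx=2.3,fy=2.3,interpolation=2))
E
```

```text
(no output)
```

View pics/sc.png

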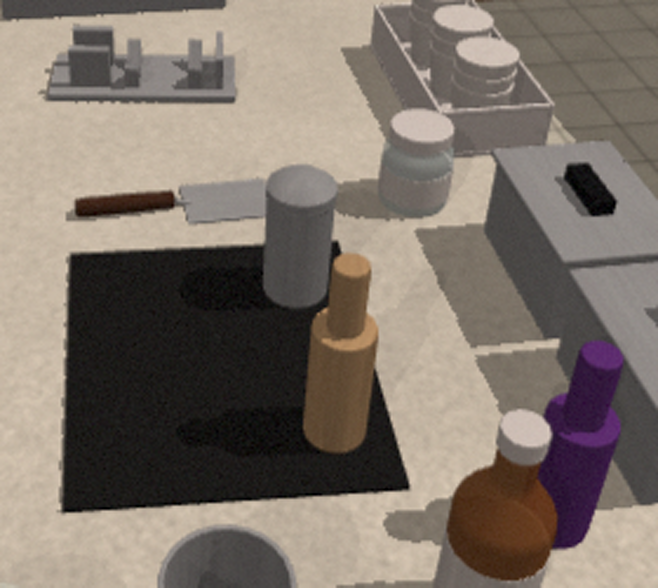

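View pics/tc.png

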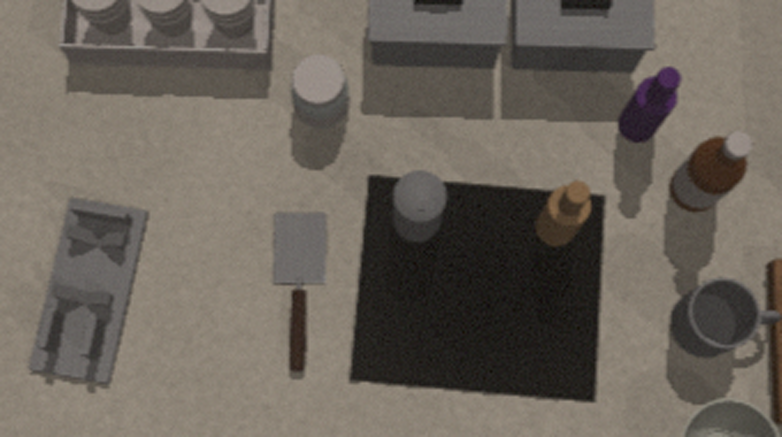

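The candidates for the roller are:
- **Pale wooden one on the mat:** side (375,320), top (404,222).
- **Purple look-alike:** side (477,360), top (441,176).
- **Amber oil bottle:** side (440,410), top (466,205).

I choose the pale wooden one. The close crops confirm it: plain wood, thin handle on top, standing on the mat. The can is left of it at top (342,218). The cradle has its slot walls at the robot end, top (190,278). Next I'll measure.

```bash
cat > h.py <<'E'
import numpy as np, cv2
from scipy.spatial.transform import Rotation as R
from scipy.optimize import minimize
from station import ctrl
class Cam:
    def __init__(s,n):
        p=ctrl.camera_params(n); s.f=240/np.tan(np.radians(p['fovy'])/2); s.c=np.array([p['cx'],p['cy']]); s.e=np.array(p['eye']); s.R=R.from_rotvec(p['rotation']).as_matrix()
    def proj(s,P):
        q=(np.atleast_2d(P)-s.e)@s.R; return q[:,:2]/q[:,2:]*s.f+s.c
    def ray(s,uv,z):
        d=s.R@np.append((np.array(uv)-s.c)/s.f,1); return s.e+d*(z-s.e[2])/d[2]
C={n:Cam(n) for n in('side','top')}
SC=4
def render(n,parts):
    m=np.zeros((480*SC,640*SC),np.uint8)
    for P in parts:
        uv=((C[n].proj(P)+.5)*SC*16).astype(np.int32)
        cv2.fillConvexPoly(m,cv2.convexHull(uv),1,shift=4)
    return m
def iou(n,parts,mask):
    m=render(n,parts); k=cv2.resize(mask.astype(np.uint8),None,fx=SC,fy=SC,interpolation=0)
    return (m&k).sum()/max(1,(m|k).sum())
def box(x0,x1,y0,y1,z0,z1): return np.array([[x,y,z] for x in(x0,x1) for y in(y0,y1) for z in(z0,z1)])
def cyl(r,z0,z1):
    t=np.linspace(0,2*np.pi,40,endpoint=False); return np.array([[r*np.cos(a),r*np.sin(a),z] for z in(z0,z1) for a in t])
ROL=[cyl(.025,0,.11),cyl(.014,.11,.17)]
CAN=[cyl(.031,0,.11),cyl(.015,.11,.126)]
MAT=[box(-.13,.13,-.15,.15,0,.004)]
CRA=[box(-.11,.11,-.05,.05,0,.01),box(-.085,-.037,.02,.026,.01,.059),box(-.085,-.037,-.026,-.02,.01,.059)]+[box(x-.008,x+.008,s*.031-.006,s*.031+.006,.01,.042) for x in(-.012,.062) for s in(1,-1)]+[box(.087,.093,-.03,.03,.01,.05)]
def place(parts,x,y,z,yaw):
    r=R.from_euler('z',yaw).as_matrix(); return [p@r.T+[x,y,z] for p in parts]
def fit(parts,z,masks,p0,yaw=True,tol=1e-4):
    def f(p): return -sum(iou(n,place(parts,p[0],p[1],z,p[2]*10 if yaw else 0),m) for n,m in masks.items())
    d=np.array([.012,.012]+([.01] if yaw else []))
    p0=np.array(p0,float)[:len(d)].copy()
    if yaw:p0[2]/=10
    s=np.vstack([p0]+[p0+d*np.eye(len(d))[i] for i in range(len(d))])
    r=minimize(f,p0,method='Nelder-Mead',options=dict(initial_simplex=s,xatol=tol,fatol=1e-4,maxiter=150))
    x=r.x.copy()
    if yaw:x[2]*=10
    return x,-r.fun/len(masks)
E
python3 - <<'E'
from h import *
o=ctrl.get_obs(); print(R.from_rotvec(o['tool_rot']).as_matrix().round(3))
def m(n,l,pt):
    for d in ctrl.masks_of(n,l):
        e=d['extent']
        if e[0]<pt[0]<e[2] and e[1]<pt[1]<e[3]: return d['pixels']
g=lambda uv,z:C['top'].ray(uv,z)
for name,parts,z,ps,pt,yaw in [('roller',ROL,.004,(375,320),(404,222),False),('sugar_can',CAN,.004,(358,270),(342,218),False),('cradle',CRA,0,(290,197),(198,257),True),('mat',MAT,0,(320,330),(368,255),True)]:
    ms={'side':m('side',name,ps),'top':m('top',name,pt)}
    p0=np.append(g(pt,z)[:2],-.2 if name=='cradle' else 0)
    for k in (['side','top'],['side'],['top']):
        mm={n:ms[n] for n in k if ms[n] is not None}
        if mm: print(name,k,*[np.round(v,4) for v in fit(parts,z,mm,p0,yaw)])
for n,u in(('spatula top',(290,221)),('spat bottom',(290,292)),('jar',(298,178)),('oil base',(462,214))): print(n,g(u,0)[:2].round(3))
E
```

```text
[[ 0.892  0.     0.452]
 [-0.452 -0.     0.892]
 [ 0.    -1.     0.   ]]
roller ['side', 'top'] [ 0.6158 -0.2557] 0.9312
roller ['side'] [ 0.6159 -0.2545] 0.9607
roller ['top'] [ 0.6164 -0.2561] 0.9064
sugar_can ['side', 'top'] [ 0.6204 -0.0819] 0.9138
sugar_can ['side'] [ 0.6213 -0.0769] 0.9581
sugar_can ['top'] [ 0.6207 -0.0834] 0.9143
cradle ['side', 'top'] [ 0.5178  0.3204 -0.1425] 0.9287
cradle ['side'] [ 0.5189  0.3271 -0.1294] 0.9386
cradle ['top'] [ 0.5171  0.3192 -0.1385] 0.9692
mat ['side', 'top'] [ 0.5374 -0.1618 -0.0551] 0.8469
mat ['side'] [ 0.5378 -0.1605 -0.0589] 0.8144
mat ['top'] [ 0.537  -0.1625 -0.0523] 0.8827
spatula top [0.627 0.065]
spat bottom [0.421 0.055]
jar [0.758 0.047]
oil base [ 0.664 -0.435]
```

The roller stands at about (0.616, −0.256), with both views agreeing to 2 mm. The cradle is at about (0.517, 0.320) with yaw −0.14, slot end towards the robot.

My plan:
1. Approach the handle with the tool tilted 45° about world x and the jaws along x.
2. Lift it a little and rotate 90° about the jaw axis, so the roller is laid with its handle towards +y.
3. Take the body from above and turn it by about +82° into the cradle.

```bash
cat >> h.py <<'E'
def frame(d,zj):
    d=np.array(d,float);d/=np.linalg.norm(d);z=np.array(zj,float);z-=d*(z@d);z/=np.linalg.norm(z)
    return np.column_stack([np.cross(d,z),d,z])
def plan(pos,Rt,N=None,o=None,v=.055,w=9.5):
    o=o or ctrl.get_obs(); p=np.array(o['tool_pos']);A=R.from_rotvec(o['tool_rot']);B=R.from_matrix(Rt)
    rv=(A.inv()*B).as_rotvec(); D=np.array(pos)-p
    if N is None:N=int(np.ceil(max(np.linalg.norm(D)/v,np.degrees(np.linalg.norm(rv))/w,1)))
    print('N',N,'dist',np.linalg.norm(D).round(4),'deg',np.degrees(rv).round(2),'/row',(np.degrees(rv)/N).round(2))
    for i in range(N):
        print(i,[float(x) for x in ((A*R.from_rotvec(rv*i/N)).inv().apply(D/N)).round(4)])
def st():
    o=ctrl.get_obs();M=R.from_rotvec(o['tool_rot']).as_matrix()
    print('t',round(o['t'],2),'q',np.round(o['q'],3),'p',np.round(o['tool_pos'],4),'d',M[:,1].round(3),'jaw',M[:,2].round(3),'F',np.round(o['contact_force'],1),'op',round(o['opening'],4))
    return o
E
python3 - <<'E'
from h import *
plan([.60,-.30,.31],frame([0,0,-1],[1,0,0]))
E
```

```text
N 17 dist 0.9168 deg [ 0.   63.14  0.  ] /row [0.   3.71 0.  ]
0 [0.0395, -0.0038, -0.0366]
1 [0.0417, -0.0038, -0.0339]
2 [0.0439, -0.0038, -0.0312]
3 [0.0458, -0.0038, -0.0282]
4 [0.0475, -0.0038, -0.0252]
5 [0.049, -0.0038, -0.0221]
6 [0.0504, -0.0038, -0.0189]
7 [0.0515, -0.0038, -0.0156]
8 [0.0524, -0.0038, -0.0122]
9 [0.0531, -0.0038, -0.0088]
10 [0.0535, -0.0038, -0.0053]
11 [0.0538, -0.0038, -0.0018]
12 [0.0538, -0.0038, 0.0016]
13 [0.0535, -0.0038, 0.0051]
14 [0.0531, -0.0038, 0.0086]
15 [0.0524, -0.0038, 0.012]
16 [0.0515, -0.0038, 0.0154]
```

>>> servo_tool(delta_pos=[[0.039,-0.012,-0.036],[0.041,-0.012,-0.034],[0.043,-0.012,-0.031],[0.045,-0.01,-0.028],[0.047,-0.008,-0.025]], dr=[[0,3.7,0],[0,3.7,0],[0,3.7,0],[0,3.7,0],[0,3.7,0]], grip=[1,1,1,1,1], grip_force=80)

```text
t: 1.62
tool_pos: [0.374, 0.3034, 0.2999]
tool_rot: [-1.481, 0.621, -0.622]
contact_force: [1.1, 0.3, 0.3]
opening: 0.0852
```

```bash
python3 - <<'E'
from h import *
st();plan([.60,-.30,.31],frame([0,0,-1],[1,0,0]))
E
```

```text
t 1.62 q [ 0.528 -0.326  1.865 -0.002  1.603 -0.248] p [0.374  0.3034 0.2999] d [ 0.    -0.002 -1.   ] jaw [ 0.714  0.7   -0.001] F [1.1 0.3 0.3] op 0.0852
N 12 dist 0.6444 deg [2.000e-02 4.444e+01 1.000e-01] /row [0.   3.7  0.01]
0 [0.0491, -0.0008, -0.0218]
1 [0.0504, -0.0008, -0.0185]
2 [0.0515, -0.0008, -0.0153]
3 [0.0524, -0.0008, -0.0119]
4 [0.053, -0.0008, -0.0085]
5 [0.0535, -0.0008, -0.005]
6 [0.0537, -0.0008, -0.0016]
7 [0.0537, -0.0008, 0.0019]
8 [0.0534, -0.0008, 0.0053]
9 [0.053, -0.0008, 0.0088]
10 [0.0523, -0.0008, 0.0122]
11 [0.0514, -0.0008, 0.0155]
```

>>> servo_tool(delta_pos=[[0.049,-0.001,-0.022],[0.0505,-0.001,-0.0185],[0.0515,-0.001,-0.015],[0.0525,-0.001,-0.012],[0.053,-0.001,-0.0085]], dr=[[0,3.7,0],[0,3.7,0],[0,3.7,0],[0,3.7,0],[0,3.7,0]], grip=[1,1,1,1,1])

```text
t: 2.25
tool_pos: [0.4692, 0.0432, 0.3083]
tool_rot: [-1.382, 0.871, -0.882]
contact_force: [1.1, 1.1, -0.1]
opening: 0.085
```

```bash
python3 - <<'E'
from h import *
st();s=2**.5/2
plan([.616,-.256-.1,.147+.1],frame([0,s,-s],[1,0,0]))
E
```

```text
t 2.25 q [-6.700e-02 -3.620e-01  1.879e+00  1.000e-03  1.616e+00 -5.090e-01] p [0.4692 0.0432 0.3083] d [ 0.008  0.    -1.   ] jaw [0.904 0.428 0.007] F [ 1.1  1.1 -0.1] op 0.085
N 8 dist 0.4297 deg [ 9.54 24.21 44.34] /row [1.19 3.03 5.54]
0 [0.0529, 0.0078, -0.0048]
1 [0.0536, 0.0026, -0.0021]
2 [0.0536, -0.0026, 0.0007]
3 [0.053, -0.0078, 0.0036]
4 [0.0518, -0.0127, 0.0066]
5 [0.0499, -0.0175, 0.0096]
6 [0.0474, -0.022, 0.0126]
7 [0.0443, -0.0261, 0.0155]
```

>>> servo_tool(delta_pos=[[0.053,0.008,-0.005],[0.0535,0.0025,-0.002],[0.0535,-0.0025,0.0005],[0.053,-0.008,0.0035],[0.052,-0.0125,0.0065]], dr=[[1.2,3.0,5.5],[1.2,3.0,5.5],[1.2,3.0,5.5],[1.2,3.0,5.5],[1.2,3.0,5.5]], grip=[1,1,1,1,1])

```text
t: 2.88
tool_pos: [0.5634, -0.2148, 0.273]
tool_rot: [-0.899, 1.273, -0.729]
contact_force: [1.3, -0.1, 1.2]
opening: 0.0852
```

```bash
python3 - <<'E'
from h import *
st();s=2**.5/2
plan([.616,-.256-.1,.147+.1],frame([0,s,-s],[1,0,0]))
E
```

```text
t 2.88 q [-0.653  0.148  1.519  0.385  1.798 -0.799] p [ 0.5634 -0.2148  0.273 ] d [-0.025  0.48  -0.877] jaw [0.986 0.156 0.057] F [ 1.3 -0.1  1.2] op 0.0852
N 3 dist 0.1529 deg [ 2.78  9.21 16.14] /row [0.93 3.07 5.38]
0 [0.0476, -0.0154, 0.0094]
1 [0.0454, -0.0196, 0.0122]
2 [0.0427, -0.0236, 0.0149]
```

>>> servo_tool(delta_pos=[[0.0475,-0.0155,0.0095],[0.0455,-0.0195,0.012],[0.0425,-0.0235,0.015]], dr=[[0.9,3.1,5.4],[0.9,3.1,5.4],[0.9,3.1,5.4]], grip=[1,1,1])

```text
t: 3.25
tool_pos: [0.6171, -0.3621, 0.2466]
tool_rot: [-0.603, 1.489, -0.613]
contact_force: [1.5, -0.0, -0.5]
opening: 0.0858
```

```bash
python3 - <<'E'
from h import *
st();s=2**.5/2
cv2.imwrite('pics/s1.png',ctrl.get_image('side')[:,:,::-1]);cv2.imwrite('pics/t1.png',ctrl.get_image('top')[:,:,::-1])
d=np.array([0,s,-s])
plan(np.array([.616,-.256,.147])+.006*d,frame([0,s,-s],[1,0,0]),v=.03)
E
```

```text
t 3.25 q [-0.82   0.566  1.12   0.574  2.02  -0.71 ] p [ 0.6171 -0.3621  0.2466] d [ 0.004  0.713 -0.701] jaw [ 1.    -0.007 -0.002] F [ 1.5 -0.  -0.5] op 0.0858
N 5 dist 0.147 deg [-0.01 -0.96 -0.81] /row [-0.   -0.19 -0.16]
0 [-0.0024, 0.0293, 0.0001]
1 [-0.0025, 0.0293, 0.0001]
2 [-0.0026, 0.0293, 0.0001]
3 [-0.0026, 0.0293, 0.0001]
4 [-0.0027, 0.0293, 0.0001]
```

View pics/s1.png

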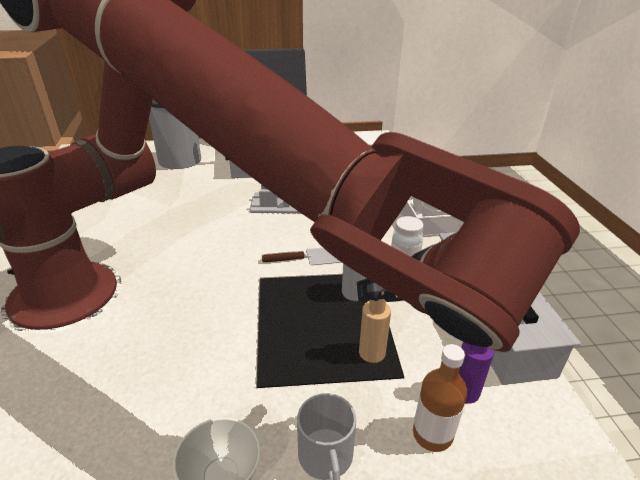

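View pics/t1.png

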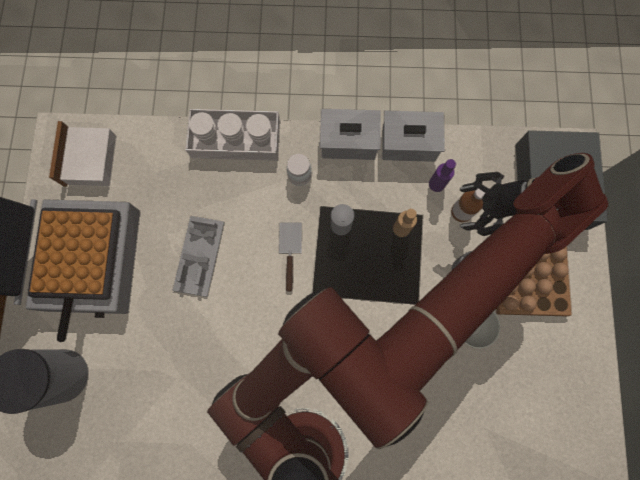

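The pictures show the open fingers beyond the roller on its −y side. They are above the oil bottle (top 470,205) and clear of it, and the roller is untouched at top (404,222). I've worked out the wrist geometry from the readings so far. I'll check the planned lay-down for joint limits before going in.

```bash
cat >> h.py <<'E'
def ik(pos,M):
    L=.265;off=.0745;a=.394;b=.6024;h=.1747
    d=M[:,1];W=np.array(pos)-L*d;rr=np.hypot(W[0],W[1]);q1=np.arctan2(W[1],W[0])-np.arcsin(off/rr)
    r=np.sqrt(rr**2-off**2);z=W[2]-h;D=r*r+z*z;c=(D-a*a-b*b)/(2*a*b)
    if abs(c)>1:return None
    q3=np.arccos(c);q2=np.arctan2(r,z)-np.arctan2(b*np.sin(q3),a+b*np.cos(q3));s=q2+q3
    er=np.array([np.cos(q1),np.sin(q1),0]);n=np.array([-np.sin(q1),np.cos(q1),0]);ez=np.array([0,0,1])
    f=np.sin(s)*er+np.cos(s)*ez;p=np.cos(s)*er-np.sin(s)*ez
    q5=np.arccos(d@f);q4=np.arctan2(d@n,d@p)
    # q6: jaw relative to reference
    ref=np.cross(d,np.cross(f,d)); ref/=np.linalg.norm(ref);j=M[:,2]
    q6=np.arctan2(np.cross(j,ref)@d,j@ref)
    return np.round([q1,q2,q3,q4,q5,q6,W[2]],3)
E
python3 - <<'E'
from h import *
o=st();M=R.from_rotvec(o['tool_rot']).as_matrix();print(ik(o['tool_pos'],M))
M=frame([.45,.89,0],[.45,.89,0]) if 0 else None
print(ik([.282,.557,.244],frame([0,0,-1],[.452,.892,0])))
T=lambda deg:frame([0,np.sin(np.radians(deg)),-np.cos(np.radians(deg))],[1,0,0])
for x,y in((.48,-.12),(.5,-.12),(.52,-.12),(.55,-.12)):
  for e in (-35,-40,-45): print(x,e,ik([x,y,.03],T(e)))
for k in np.linspace(0,1,6):
  e=50-90*k; print(e,ik([.616-.11*k,-.256+.136*k,.17-.138*k],T(e)))
d=T(50)[:,1]
print('grasp',ik(np.array([.616,-.256,.147])+.006*d,T(50)))
print('second',ik([.5,-.2,.03],frame([0,0,-1],[1,0,0])),'cradle',ik([.54,.316,.2],frame([0,0,-1],[.14,.99,0])),ik([.54,.316,.045],frame([0,0,-1],[.14,.99,0])))
plan(np.array([.616,-.256,.147])+.006*d,T(50),v=.03)
E
```

```text
t 3.35 q [-0.824  0.578  1.122  0.571  2.017 -0.711] p [ 0.6152 -0.3651  0.2363] d [ 0.     0.717 -0.697] jaw [ 1.    -0.012 -0.012] F [-0.8  0.5 -2.4] op 0.0853
[-0.824  0.616  1.08   0.572  2.021  0.708  0.421]
[0.983 0.052 1.617 0.    1.472 0.119 0.509]
0.48 -35 [-0.089 -0.089  2.22  -0.708  1.072 -0.281  0.247]
0.48 -40 [-0.05  -0.061  2.221 -0.804  1.101 -0.373  0.233]
0.48 -45 [-0.015 -0.027  2.22  -0.894  1.137 -0.461  0.217]
0.5 -35 [-0.085 -0.036  2.169 -0.709  1.072 -0.285  0.247]
0.5 -40 [-0.048 -0.008  2.17  -0.804  1.101 -0.376  0.233]
0.5 -45 [-0.014  0.024  2.169 -0.893  1.137 -0.462  0.217]
0.52 -35 [-0.082  0.016  2.118 -0.708  1.074 -0.288  0.247]
0.52 -40 [-0.047  0.042  2.119 -0.803  1.103 -0.377  0.233]
0.52 -45 [-0.014  0.073  2.118 -0.893  1.138 -0.46   0.217]
0.55 -35 [-0.078  0.09   2.041 -0.706  1.078 -0.289  0.247]
0.55 -40 [-0.044  0.115  2.041 -0.801  1.107 -0.375  0.233]
0.55 -45 [-0.013  0.145  2.04  -0.89   1.143 -0.455  0.217]
50.0 [-0.738  0.502  1.372  0.636  1.875  0.737  0.34 ]
32.0 [-0.663  0.313  1.565  0.432  1.625  0.719  0.367]
14.0 [-0.553  0.142  1.755  0.211  1.379  0.608  0.372]
-4.000000000000007 [-0.407  0.012  1.927 -0.069  1.175  0.381  0.352]
-22.0 [-0.232 -0.043  2.066 -0.429  1.068  0.032  0.305]
-40.0 [-0.048  0.004  2.154 -0.802  1.104 -0.373  0.235]
grasp [-0.733  0.517  1.398  0.632  1.839  0.759  0.313]
second [-0.519 -0.008  2.051  0.     1.099  0.519  0.295] cradle [0.41  0.07  1.672 0.    1.399 1.02  0.465] [0.41  0.189 1.813 0.    1.14  1.02  0.31 ]
N 5 dist 0.147 deg [-0.05 -0.96  4.19] /row [-0.01 -0.19  0.84]
0 [-0.0025, 0.0293, 0.0001]
1 [-0.0021, 0.0293, 0.0001]
2 [-0.0016, 0.0294, 0.0001]
3 [-0.0012, 0.0294, 0.0001]
4 [-0.0008, 0.0294, 0.0001]
```

>>> servo_tool(delta_pos=[[-0.0025,0.029,0],[-0.002,0.029,0],[-0.0015,0.029,0],[-0.001,0.027,0]], dr=[[0,-0.2,0.9],[0,-0.2,0.9],[0,-0.2,0.9],[0,-0.2,0.9]], grip=[1,1,1,1])

```text
t: 3.85
tool_pos: [0.6164, -0.2771, 0.1631]
tool_rot: [-0.552, 1.498, -0.56]
contact_force: [0.3, 0.1, 0.1]
opening: 0.0854
```

```bash
python3 - <<'E'
from h import *
st()
T=lambda deg:frame([0,np.sin(np.radians(deg)),-np.cos(np.radians(deg))],[1,0,0])
a=ctrl.get_image('side')[230:400,300:460,::-1];b=ctrl.get_image('top')[170:280,360:500,::-1]
cv2.imwrite('pics/c2.png',np.hstack([cv2.resize(a,(400,425)),cv2.resize(b,(400,425*1))]))
d=T(50)[:,1];plan(np.array([.616,-.256,.147])+.006*d,T(50),v=.03)
E
```

```text
t 3.85 q [-0.756  0.54   1.323  0.622  1.882 -0.747] p [ 0.6164 -0.2771  0.1631] d [ 0.005  0.758 -0.652] jaw [ 1.    -0.004  0.002] F [0.3 0.1 0.1] op 0.0854
N 1 dist 0.0299 deg [-0.05 -0.17  0.53] /row [-0.05 -0.17  0.53]
0 [-0.002, 0.0298, 0.0005]
```

View pics/c2.png

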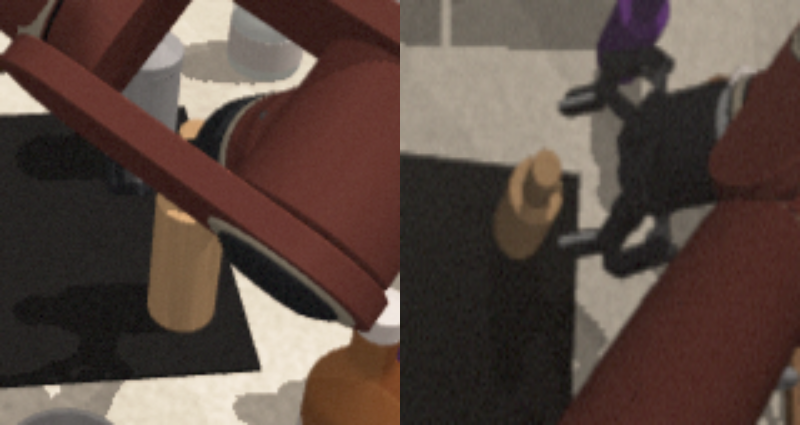

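The crops show the roller still upright, with its handle (right crop 545,165) centred between the two fingertips (rows 100 and 243). I'll advance and close.

>>> servo_tool(delta_pos=[[-0.001,0.015,0],[-0.001,0.015,0],[0,0,0],[0,0,0],[0,0,0]], dr=[[0,0,0],[0,0,0.4],[0,0,0],[0,0,0],[0,0,0]], grip=[1,1,0.55,0.45,0.3], grip_force=60)

```text
t: 4.58
tool_pos: [0.6168, -0.2518, 0.1456]
tool_rot: [-0.548, 1.498, -0.555]
contact_force: [0.9, -0.2, 0.1]
opening: 0.0321
```

>>> servo_tool(delta_pos=[[0,0,0],[0,0,0],[0,0,0]], dr=[[0,0,0],[0,0,0],[0,0,0]], grip=[0.15,0,0])

```text
t: 4.95
tool_pos: [0.6169, -0.2525, 0.146]
tool_rot: [-0.548, 1.497, -0.556]
contact_force: [-0.3, 0.3, -0.9]
opening: 0.0262
```

```bash
python3 - <<'E'
from h import *
st()
a=ctrl.get_image('side')[230:400,300:460,::-1];b=ctrl.get_image('top')[170:280,360:500,::-1]
cv2.imwrite('pics/c3.png',np.hstack([cv2.resize(a,(400,425)),cv2.resize(b,(400,425*1))]))
E
```

```text
t 4.95 q [-0.733  0.53   1.37   0.632  1.843 -0.751] p [ 0.6169 -0.2525  0.146 ] d [ 0.005  0.761 -0.648] jaw [ 1.    -0.004  0.004] F [-0.3  0.3 -0.9] op 0.0262
```

View pics/c3.png

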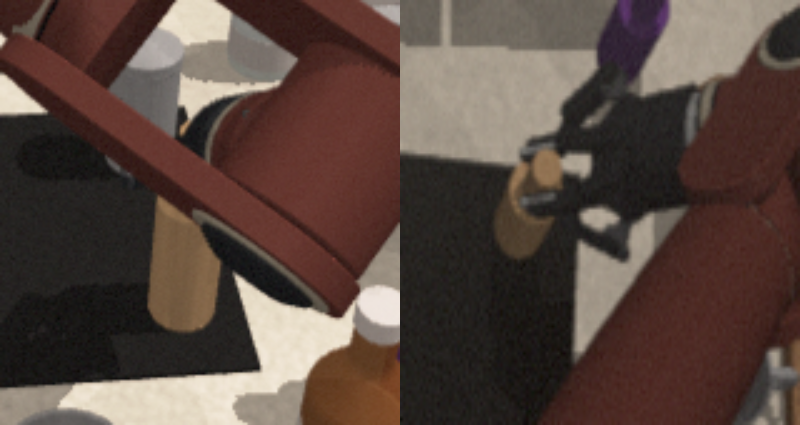

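The fingers hold the handle: opening 26 mm on a 28 mm handle, roller still upright at left crop (185,260). Next I'll lift it and tip it towards +y about the jaw axis.

```bash
cat > tip.py <<'E'
from h import *
import sys
# remaining tip: current tilt e -> -40, roller angle th = 50 - e (approx)
def tip(e0,eend,N,x1=.50,y1=-.12,m=.02):
    o=st();p=np.array(o['tool_pos']);M=R.from_rotvec(o['tool_rot']).as_matrix()
    d=M[:,1];e=np.degrees(np.arctan2(d[1],-d[2]));print('tilt',e)
    G=p-.005*d;th0=e0-e
    T=lambda deg:frame([0,np.sin(np.radians(deg)),-np.cos(np.radians(deg))],[1,0,0])
    Rc=M;pc=p
    for i in range(1,N+1):
        k=i/N;ei=e+(eend-e)*k;t=np.radians(e0-ei)
        z=.004+.145*np.cos(t)+.025*np.sin(t)+m
        Gi=np.array([G[0]+(x1-G[0])*k,G[1]+(y1-G[1])*k,z]);Mi=T(ei);pi=Gi+.005*Mi[:,1]
        print(i,[float(v) for v in (Rc.T@(pi-pc)).round(4)],np.degrees(R.from_matrix(Rc.T@Mi).as_rotvec()).round(2),ik(pi,Mi)[:6],pi.round(3))
        Rc,pc=Mi,pi
E
python3 - <<'E'
from tip import *
tip(49.6,-40.4,12)
E
```

```text
t 5.05 q [-0.733  0.53   1.37   0.632  1.843 -0.751] p [ 0.6169 -0.2525  0.146 ] d [ 0.005  0.761 -0.648] jaw [ 1.    -0.004  0.004] F [ 0.   1.2 -0.7] op 0.0266
tilt 49.57486698441687
1 [-0.0233, -0.0056, -0.0097] [-0.29 -0.   -7.5 ] [-0.705  0.409  1.452  0.548  1.776  0.73 ] [ 0.607 -0.242  0.167]
2 [-0.0074, 0.0079, -0.0097] [ 0.   0.  -7.5] [-0.673  0.323  1.523  0.463  1.688  0.711] [ 0.597 -0.231  0.166]
3 [-0.007, 0.0089, -0.0097] [ 0.   0.  -7.5] [-0.635  0.241  1.596  0.375  1.597  0.681] [ 0.588 -0.22   0.163]
4 [-0.007, 0.01, -0.0097] [ 0.   0.  -7.5] [-0.591  0.164  1.67   0.283  1.506  0.638] [ 0.578 -0.209  0.157]
5 [-0.0074, 0.0111, -0.0097] [ 0.   0.  -7.5] [-0.54   0.093  1.744  0.183  1.417  0.579] [ 0.568 -0.198  0.149]
6 [-0.0084, 0.0122, -0.0097] [ 0.   0.  -7.5] [-0.483  0.031  1.817  0.073  1.331  0.502] [ 0.558 -0.188  0.139]
7 [-0.0097, 0.0129, -0.0097] [ 0.   0.  -7.5] [-0.42  -0.021  1.89  -0.049  1.252  0.405] [ 0.549 -0.177  0.127]
8 [-0.0114, 0.0133, -0.0097] [ 0.   0.  -7.5] [-0.352 -0.06   1.959 -0.184  1.185  0.287] [ 0.539 -0.166  0.113]
9 [-0.0133, 0.0132, -0.0097] [ 0.   0.  -7.5] [-0.279 -0.083  2.023 -0.332  1.135  0.148] [ 0.529 -0.156  0.098]
10 [-0.0154, 0.0126, -0.0097] [ 0.   0.  -7.5] [-0.204 -0.088  2.08  -0.49   1.105 -0.01 ] [ 0.519 -0.145  0.081]
11 [-0.0173, 0.0113, -0.0097] [ 0.   0.  -7.5] [-0.127 -0.071  2.129 -0.649  1.1   -0.18 ] [ 0.51  -0.134  0.064]
12 [-0.019, 0.0095, -0.0097] [ 0.   0.  -7.5] [-0.052 -0.032  2.166 -0.802  1.121 -0.354] [ 0.5   -0.123  0.045]
```

>>> servo_tool(delta_pos=[[0,0,0],[-0.0085,-0.007,0],[-0.0085,-0.007,0],[-0.0085,-0.002,-0.008],[-0.007,0.007,-0.01]], dr=[[0,0,0],[0,0,0],[0,0,0],[-0.3,0,-7.0],[0,0,-7.5]], grip=[0,0,0,0,0], grip_force=90)

```text
t: 5.68
tool_pos: [0.5983, -0.2402, 0.1755]
tool_rot: [-0.752, 1.44, -0.755]
contact_force: [0.6, 0.6, -1.8]
opening: 0.0258
```

```bash
python3 - <<'E'
from tip import *
tip(49.6,-40.4,10)
a=ctrl.get_image('side')[200:400,270:470,::-1];b=ctrl.get_image('top')[150:290,350:490,::-1]
cv2.imwrite('pics/c4.png',np.hstack([cv2.resize(a,(400,400)),cv2.resize(b,(400,400))]))
E
```

```text
t 5.67 q [-0.683  0.346  1.478  0.462  1.713 -0.706] p [ 0.5983 -0.2402  0.1755] d [-0.     0.569 -0.822] jaw [ 1.    -0.003 -0.002] F [ 0.6  0.6 -1.8] op 0.0258
tilt 34.669045155828584
1 [-0.0026, 0.0169, -0.0098] [ 0.01 -0.2  -7.51] [-0.645  0.253  1.581  0.374  1.604  0.689] [ 0.588 -0.228  0.163]
2 [-0.0078, 0.0104, -0.0098] [ 0.    0.   -7.51] [-0.6    0.174  1.658  0.282  1.511  0.646] [ 0.579 -0.217  0.157]
3 [-0.0083, 0.0115, -0.0098] [ 0.    0.   -7.51] [-0.549  0.102  1.735  0.183  1.42   0.587] [ 0.569 -0.205  0.149]
4 [-0.0093, 0.0124, -0.0098] [ 0.    0.   -7.51] [-0.492  0.038  1.811  0.073  1.332  0.51 ] [ 0.559 -0.193  0.139]
5 [-0.0106, 0.013, -0.0098] [ 0.    0.   -7.51] [-0.428 -0.016  1.885 -0.048  1.252  0.413] [ 0.549 -0.182  0.127]
6 [-0.0123, 0.0133, -0.0098] [ 0.    0.   -7.51] [-0.358 -0.057  1.955 -0.183  1.185  0.294] [ 0.539 -0.17   0.113]
7 [-0.0143, 0.0131, -0.0098] [ 0.    0.   -7.51] [-0.284 -0.081  2.021 -0.331  1.133  0.153] [ 0.529 -0.158  0.098]
8 [-0.0163, 0.0123, -0.0098] [ 0.    0.   -7.51] [-0.207 -0.087  2.08  -0.489  1.104 -0.007] [ 0.52  -0.147  0.081]
9 [-0.0182, 0.0109, -0.0098] [ 0.    0.   -7.51] [-0.129 -0.071  2.129 -0.649  1.099 -0.179] [ 0.51  -0.135  0.064]
10 [-0.0199, 0.009, -0.0098] [ 0.    0.   -7.51] [-0.052 -0.032  2.166 -0.802  1.121 -0.354] [ 0.5   -0.123  0.045]
```

View pics/c4.png

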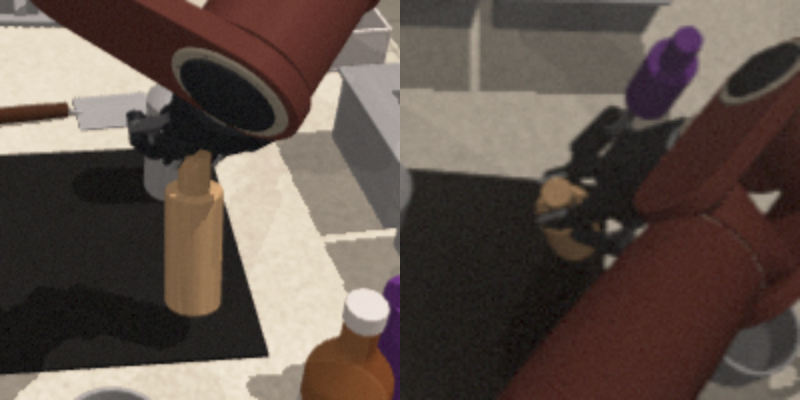

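The roller is off the mat and held (left crop 195,240), with the gripper clear of the can. I'll keep tipping.

>>> servo_tool(delta_pos=[[-0.005,0.012,-0.01],[-0.008,0.011,-0.01],[-0.0085,0.0115,-0.01],[-0.0095,0.0125,-0.01],[-0.0105,0.013,-0.01]], dr=[[0,-0.2,-7.5],[0,0,-7.5],[0,0,-7.5],[0,0,-7.5],[0,0,-7.5]], grip=[0,0,0,0,0])

```text
t: 6.4
tool_pos: [0.5483, -0.1813, 0.1338]
tool_rot: [-1.246, 1.185, -1.255]
contact_force: [0.3, -0.4, -1.7]
opening: 0.0259
```

```bash
python3 - <<'E'
from tip import *
tip(49.6,-40.4,6)
a=ctrl.get_image('side')[200:400,270:470,::-1];b=ctrl.get_image('top')[150:290,350:490,::-1]
cv2.imwrite('pics/c5.png',np.hstack([cv2.resize(a,(400,400)),cv2.resize(b,(400,400))]))
E
```

```text
t 6.4 q [-0.425  0.024  1.835 -0.052  1.257 -0.405] p [ 0.5483 -0.1813  0.1338] d [ 0.002 -0.055 -0.998] jaw [ 1.    -0.005  0.003] F [ 0.3 -0.4 -1.7] op 0.0259
tilt -3.174145435055856
1 [-0.0106, 0.018, -0.0082] [-0.12 -0.31 -6.2 ] [-0.368 -0.053  1.947 -0.164  1.193  0.311] [ 0.54  -0.172  0.115]
2 [-0.0115, 0.0107, -0.0081] [ 0.   0.  -6.2] [-0.307 -0.076  2.002 -0.285  1.147  0.199] [ 0.532 -0.162  0.103]
3 [-0.0129, 0.0103, -0.0081] [ 0.   0.  -6.2] [-0.245 -0.087  2.053 -0.413  1.115  0.072] [ 0.524 -0.152  0.089]
4 [-0.0142, 0.0096, -0.0081] [ 0.   0.  -6.2] [-0.18  -0.085  2.098 -0.545  1.099 -0.065] [ 0.516 -0.143  0.075]
5 [-0.0155, 0.0085, -0.0081] [ 0.   0.  -6.2] [-0.116 -0.066  2.136 -0.677  1.101 -0.209] [ 0.508 -0.133  0.06 ]
6 [-0.0166, 0.0071, -0.0081] [ 0.   0.  -6.2] [-0.052 -0.032  2.166 -0.802  1.121 -0.354] [ 0.5   -0.123  0.045]
```

View pics/c5.png

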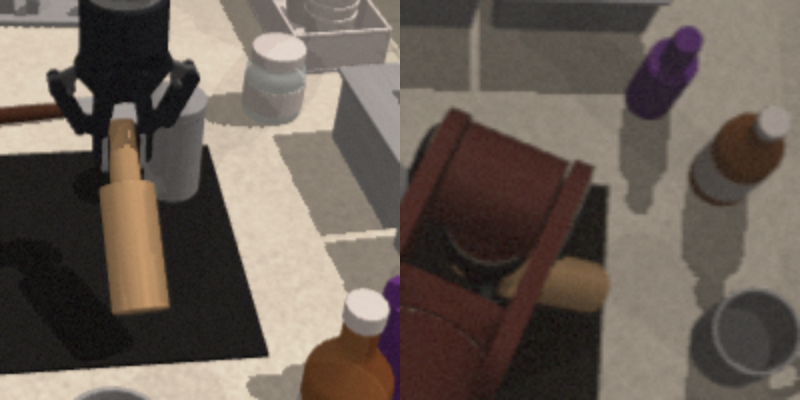

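The roller is at about 50° of tip, held firmly between the fingers (left crop 125,150) and clear of the can. I'll continue.

>>> servo_tool(delta_pos=[[-0.011,0.014,-0.008],[-0.0115,0.0125,-0.008],[-0.013,0.0105,-0.008],[-0.014,0.0095,-0.008],[-0.0155,0.0085,-0.008]], dr=[[0,-0.3,-6.2],[0,0,-6.2],[0,0,-6.2],[0,0,-6.2],[0,0,-6.2]], grip=[0,0,0,0,0])

```text
t: 7.12
tool_pos: [0.5103, -0.1337, 0.0632]
tool_rot: [-1.628, 0.878, -1.643]
contact_force: [-0.1, 1.0, -1.8]
opening: 0.026
```

```bash
python3 - <<'E'
from tip import *
tip(49.6,-40.4,2,m=.012)
a=ctrl.get_image('side')[200:400,270:470,::-1];b=ctrl.get_image('top')[150:290,350:490,::-1]
cv2.imwrite('pics/c6.png',np.hstack([cv2.resize(a,(400,400)),cv2.resize(b,(400,400))]))
# fit roller pose: G fixed, unknown pitch & slide
o=ctrl.get_obs();M=R.from_rotvec(o['tool_rot']).as_matrix();G=o['tool_pos']-.005*M[:,1]
for n in('side','top'):
    for dd in ctrl.masks_of(n,'roller'):print(n,dd['score'],dd['extent'])
ms=ctrl.masks_of('side','roller')
for dd in ms:
    e=dd['extent']; 
    if e[0]<430:
        def parts(p):
            a=np.radians(p[0]);ax=np.array([0,np.cos(a),np.sin(a)]);B=np.column_stack([[1,0,0],np.cross(ax,[1,0,0]),ax]);org=G+np.array([p[1],0,0])-.145*ax
            return [q@B.T+org for q in ROL]
        best=max((iou('side',parts((a,x)),dd['pixels']),a,x) for a in range(-20,41,2) for x in(-.006,-.003,0,.003,.006));print('best iou,elev,dx',best)
E
```

```text
t 7.12 q [-0.116  0.048  2.032 -0.676  1.098  0.226] p [ 0.5103 -0.1337  0.0632] d [-0.005 -0.56  -0.828] jaw [ 1.    -0.013  0.002] F [-0.1  1.  -1.8] op 0.026
tilt -34.067194969841324
1 [-0.0145, 0.0122, -0.0052] [ 0.32 -0.68 -3.16] [-0.085 -0.036  2.153 -0.745  1.096 -0.292] [ 0.505 -0.128  0.045]
2 [-0.0089, 0.0031, -0.0052] [ 0.    0.   -3.17] [-0.052 -0.019  2.169 -0.808  1.11  -0.367] [ 0.5   -0.123  0.037]
side 0.89 [296.8, 276.4, 329.2, 358.2]
side 0.56 [458.7, 314.6, 495.0, 403.3]
top 0.68 [428.9, 157.0, 456.3, 191.9]
top 0.66 [348.3, 253.4, 414.0, 272.3]
best iou,elev,dx (np.float64(0.9178721124452428), 4, 0)
```

View pics/c6.png

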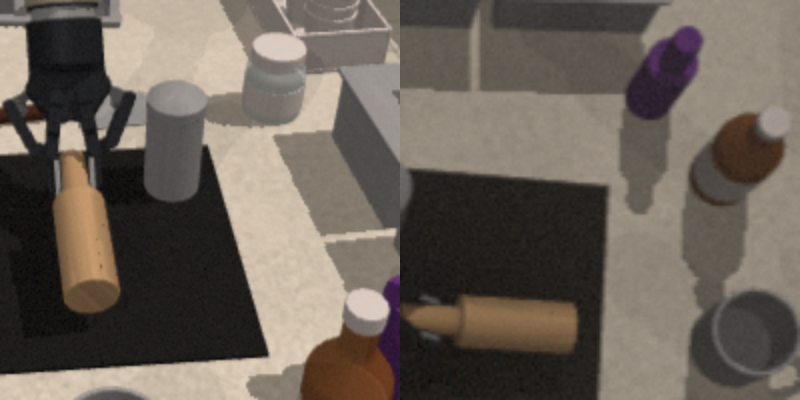

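The roller is almost level: the fit gives about 4° elevation, handle up, body bottom about 30 mm above the mat. I'll level it and lower gently.

>>> servo_tool(delta_pos=[[-0.005,0.0075,0],[-0.005,0.007,0],[-0.003,0.004,0]], dr=[[0,-0.3,-2.0],[0,-0.3,-1.5],[0,0,-0.5]], grip=[0,0,0])

```text
t: 7.75
tool_pos: [0.5154, -0.1377, 0.0456]
tool_rot: [-1.672, 0.826, -1.687]
contact_force: [-0.1, -0.4, -1.3]
opening: 0.0258
```

```bash
cat > lay.py <<'E'
from h import *
def elev(G,dd,Lg=.145,rng=range(-12,15)):
    def parts(a,x,y):
        a=np.radians(a);ax=np.array([np.sin(y)*np.cos(a),np.cos(y)*np.cos(a),np.sin(a)]);X=np.cross([0,0,1],ax);X/=-np.linalg.norm(X);B=np.column_stack([X,np.cross(ax,X),ax]);org=G+np.array([x,0,0])-Lg*ax
        return [q@B.T+org for q in ROL]
    return max((round(iou('side',parts(a,x,y),dd['pixels']),3),a,x,y) for a in rng for x in(-.003,0,.003) for y in (-.03,0,.03))
E
python3 - <<'E'
from lay import *
o=st();M=R.from_rotvec(o['tool_rot']).as_matrix();G=o['tool_pos']-.005*M[:,1]
im=ctrl.get_image('side')
print('G',G.round(4))
for dd in ctrl.masks_of('side','roller'):
    if dd['extent'][0]<430: print(elev(G,dd))
print((M.T@[0,0,-1]).round(3))
E
```

```text
t 7.75 q [-0.095  0.11   2.025 -0.766  1.082  0.315] p [ 0.5154 -0.1377  0.0456] d [-0.001 -0.615 -0.789] jaw [ 1.    -0.009  0.005] F [-0.1 -0.4 -1.3] op 0.0258
G [ 0.5154 -0.1346  0.0495]
(np.float64(0.947), 1, 0, 0.03)
[-0.615  0.789 -0.005]
```

>>> servo_tool(delta_pos=[[-0.003,0.004,0],[-0.003,0.004,0],[-0.003,0.004,0]], dr=[[0,0,-0.5],[0,0,0],[0,0,0]], grip=[0,0,0])

```text
t: 8.22
tool_pos: [0.5157, -0.1381, 0.0303]
tool_rot: [-1.677, 0.819, -1.694]
contact_force: [-0.4, 0.9, -1.7]
opening: 0.0259
```

>>> servo_tool(delta_pos=[[-0.0012,0.0016,0],[0,0,0]], dr=[[0,0,0],[0,0,0]], grip=[0,0])

```text
t: 8.48
tool_pos: [0.5158, -0.1382, 0.0283]
tool_rot: [-1.678, 0.818, -1.694]
contact_force: [-0.4, 0.1, 0.3]
opening: 0.0257
```

```bash
python3 - <<'E'
from lay import *
o=st();M=R.from_rotvec(o['tool_rot']).as_matrix();G=o['tool_pos']-.005*M[:,1]
im=ctrl.get_image('side');cv2.imwrite('pics/c7.png',cv2.resize(im[200:400,220:420,::-1],(600,600)))
print('G',G.round(4))
for dd in ctrl.masks_of('side','roller'):
    if dd['extent'][0]<430: print(elev(G,dd))
E
```

```text
t 8.47 q [-0.092  0.147  2.025 -0.79   1.06   0.352] p [ 0.5158 -0.1382  0.0283] d [-0.001 -0.622 -0.783] jaw [ 1.    -0.008  0.005] F [-0.4  0.1  0.3] op 0.0257
G [ 0.5158 -0.1351  0.0323]
(np.float64(0.95), -1, 0, 0.03)
```

View pics/c7.png

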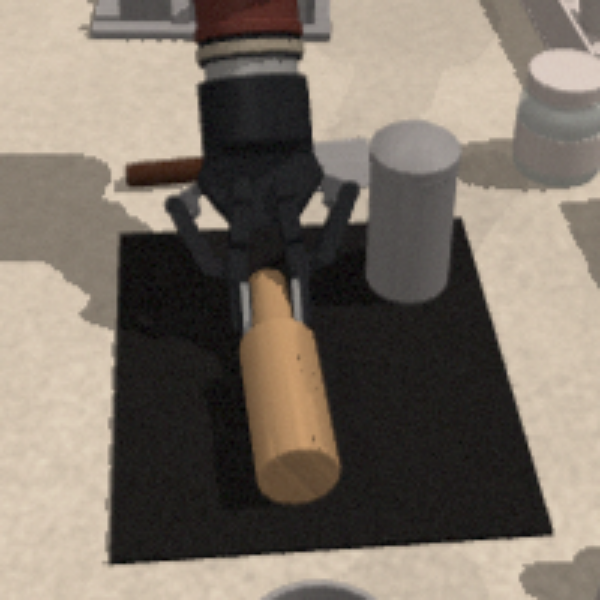

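The roller lies along y just above or on the mat. The force changed from −1.7 to +0.3 N, so the mat is probably taking its weight. I'll step down a little further to confirm.

>>> servo_tool(delta_pos=[[-0.0009,0.0012,0],[0,0,0]], dr=[[0,0,0],[0,0,0]], grip=[0,0])

```text
t: 8.82
tool_pos: [0.5161, -0.1383, 0.0276]
tool_rot: [-1.678, 0.818, -1.695]
contact_force: [-1.9, 1.8, 1.3]
opening: 0.0258
```

>>> servo_tool(delta_pos=[[-0.0009,0.0012,0],[0,0,0]], dr=[[0,0,0],[0,0,0]], grip=[0,0])

```text
t: 9.07
tool_pos: [0.5164, -0.1384, 0.0267]
tool_rot: [-1.678, 0.817, -1.696]
contact_force: [-2.3, 2.4, 2.1]
opening: 0.026
```

It is in contact with the mat. I'll release gradually.

>>> servo_tool(delta_pos=[[0,0,0],[0,0,0],[0,0,0],[0,0,0],[0,0,0]], dr=[[0,0,0],[0,0,0],[0,0,0],[0,0,0],[0,0,0]], grip=[0.28,0.32,0.36,0.4,0.46], grip_force=20)

```text
t: 9.7
tool_pos: [0.5166, -0.1386, 0.0261]
tool_rot: [-1.677, 0.817, -1.695]
contact_force: [0.1, 0.7, -0.0]
opening: 0.0391
```

>>> servo_tool(delta_pos=[[0,0,0],[0,0,0],[0,0,0]], dr=[[0,0,0],[0,0,0],[0,0,0]], grip=[0.55,0.6,0.6])

```text
t: 10.07
tool_pos: [0.5166, -0.1386, 0.0261]
tool_rot: [-1.676, 0.817, -1.695]
contact_force: [-0.0, 0.1, -0.1]
opening: 0.0511
```

```bash
python3 - <<'E'
from lay import *
o=st();M=R.from_rotvec(o['tool_rot']).as_matrix()
im=ctrl.get_image('side');im2=ctrl.get_image('top')
cv2.imwrite('pics/c8.png',np.hstack([cv2.resize(im[250:390,270:410,::-1],(400,400)),cv2.resize(im2[190:330,310:450,::-1],(400,400))]))
E
```

```text
t 10.07 q [-0.092  0.152  2.024 -0.793  1.055  0.357] p [ 0.5166 -0.1386  0.0261] d [ 0.001 -0.623 -0.782] jaw [ 1.    -0.008  0.007] F [-0.   0.1 -0.1] op 0.0511
```

View pics/c8.png

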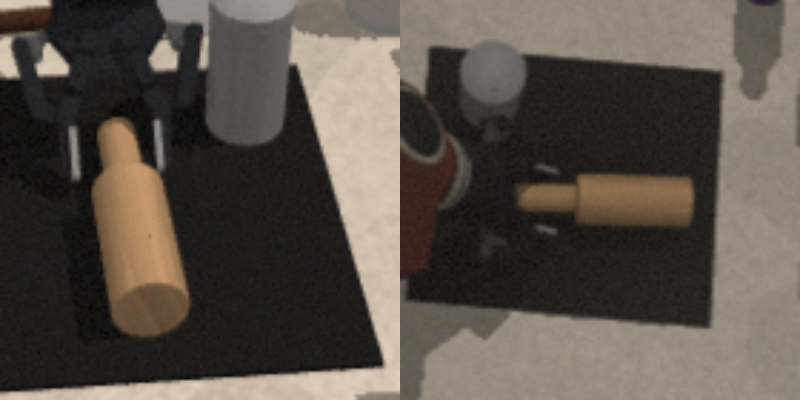

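Released and still: both pads are clear of the handle (right crop 545,170 and 545,230), and the roller rests on the mat. I'll back off along the tool axis and measure the lying pose.

>>> servo_tool(delta_pos=[[0,-0.02,0],[0,-0.04,0],[0,-0.05,0],[0.02,-0.04,0]], dr=[[0,0,0],[0,0,0],[0,0,0],[0,0,8]], grip=[0.6,0.6,0.6,0.6])

```text
t: 10.68
tool_pos: [0.513, -0.0555, 0.1564]
tool_rot: [-1.588, 0.919, -1.587]
contact_force: [0.5, -0.4, 0.4]
opening: 0.0511
```

```bash
cat >> h.py <<'E'
def lieparts(x,y,yaw,axz=.029,el=0):
    ax=np.array([np.cos(yaw)*np.cos(el),np.sin(yaw)*np.cos(el),np.sin(el)]);X=np.cross([0,0,1],ax);X/=np.linalg.norm(X)
    B=np.column_stack([X,np.cross(ax,X),ax]);org=np.array([x,y,axz])-.055*ax
    return [q@B.T+org for q in ROL]
def fitlie(masks,p0,axz=.029):
    f=lambda p:-sum(iou(n,lieparts(p[0],p[1],p[2]*10,axz),m) for n,m in masks.items())
    p0=np.array([p0[0],p0[1],p0[2]/10]);s=np.vstack([p0]+[p0+.01*np.eye(3)[i] for i in range(3)])
    r=minimize(f,p0,method='Nelder-Mead',options=dict(initial_simplex=s,xatol=1e-4,fatol=1e-4,maxiter=120))
    return (r.x*[1,1,10]).round(4),round(-r.fun/len(masks),3)
def rmask(n,pt):
    for d in ctrl.masks_of(n,'roller'):
        e=d['extent']
        if e[0]<pt[0]<e[2] and e[1]<pt[1]<e[3]: return d['pixels']
E
python3 - <<'E'
from lay import *
o=st()
im=ctrl.get_image('side');im2=ctrl.get_image('top')
cv2.imwrite('pics/c9.png',np.hstack([cv2.resize(im[210:390,250:430,::-1],(400,400)),cv2.resize(im2[190:330,310:450,::-1],(400,400))]))
pt=[C[n].proj([.518,-.22,.04])[0] for n in('side','top')];print(pt)
ms={n:rmask(n,p) for n,p in zip(('side','top'),pt)}
for k in (['side','top'],['side'],['top']):
    mm={n:ms[n] for n in k if ms[n] is not None}
    if mm: print(k,fitlie(mm,[.518,-.225,1.57]))
E
```

```text
t 10.68 q [ 0.007 -0.086  1.966 -0.547  1.314  0.168] p [ 0.513  -0.0555  0.1564] d [-0.006 -0.503 -0.864] jaw [ 1.    -0.006 -0.003] F [ 0.5 -0.4  0.4] op 0.0511
[array([317.18818785, 330.17040053]), array([389.87282223, 258.72065119])]
['side', 'top'] (array([ 0.5184, -0.224 ,  1.5777]), np.float64(0.94))
['side'] (array([ 0.5189, -0.2217,  1.5712]), np.float64(0.956))
['top'] (array([ 0.5182, -0.2255,  1.5996]), np.float64(0.955))
```

View pics/c9.png

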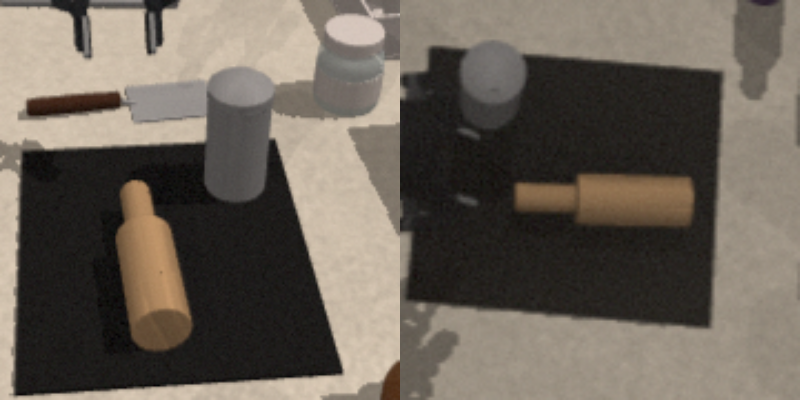

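The roller lies with its middle at (0.5185, −0.224) and yaw about 1.585, both cameras agreeing. Nothing else has moved. Next is the pregrasp over the body.

```bash
python3 - <<'E'
from h import *
Rt=frame([0,0,-1],[1,.01,0])
plan([.5185,-.224,.13],Rt,N=4)
E
```

```text
N 4 dist 0.168 deg [-2.000e-02 -1.260e+00  3.046e+01] /row [-0.   -0.32  7.62]
0 [0.0318, 0.0273, 0.0012]
1 [0.0352, 0.0229, 0.001]
2 [0.0379, 0.018, 0.0008]
3 [0.04, 0.0128, 0.0006]
```

>>> servo_tool(delta_pos=[[0.032,0.027,0.001],[0.035,0.023,0.001],[0.038,0.018,0.001],[0.04,0.013,0.0005],[0,0,0]], dr=[[0,-0.3,7.6],[0,-0.3,7.6],[0,-0.3,7.6],[0,-0.3,7.6],[0,0,0]], grip=[0.8,1,1,1,1])

```text
t: 11.5
tool_pos: [0.5156, -0.2228, 0.1218]
tool_rot: [-1.209, 1.212, -1.178]
contact_force: [0.6, -0.4, 0.0]
opening: 0.0851
```

```bash
python3 - <<'E'
from h import *
st();plan([.5185,-.224,.06],frame([0,0,-1],[1,-.01,0]),v=.03)
im2=ctrl.get_image('top');im=ctrl.get_image('side')
cv2.imwrite('pics/d1.png',np.hstack([cv2.resize(im[210:390,250:430,::-1],(400,400)),cv2.resize(im2[190:330,310:450,::-1],(400,400))]))
E
```

```text
t 11.5 q [-0.546  0.022  1.859  0.013  1.279 -0.568] p [ 0.5156 -0.2228  0.1218] d [-0.009  0.02  -1.   ] jaw [ 1.     0.018 -0.008] F [ 0.6 -0.4  0. ] op 0.0851
N 3 dist 0.0619 deg [ 0.49  1.58 -1.14] /row [ 0.16  0.53 -0.38]
0 [0.0008, 0.0206, 0.0011]
1 [0.0007, 0.0206, 0.0011]
2 [0.0005, 0.0206, 0.001]
```

View pics/d1.png

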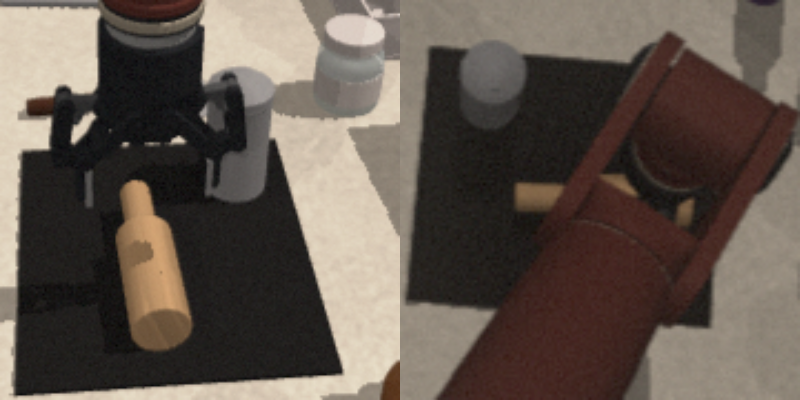

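The gripper is open above the body, with the roller unmoved (left crop 155,270). I'll descend.

>>> servo_tool(delta_pos=[[0.001,0.02,0.001],[0.0005,0.02,0.001],[0.0005,0.02,0.001],[0,0.016,0]], dr=[[0.2,0.5,-0.4],[0.2,0.5,-0.4],[0.2,0.5,-0.4],[0,0,0]], grip=[1,1,1,1])

```text
t: 12.1
tool_pos: [0.5193, -0.2119, 0.0434]
tool_rot: [-1.214, 1.203, -1.206]
contact_force: [-0.1, -0.2, -0.5]
opening: 0.0859
```

```bash
python3 - <<'E'
from h import *
st();plan([.5185,-.224,.0255],frame([0,0,-1],[1,-.01,0]),v=.03)
im=ctrl.get_image('side')
cv2.imwrite('pics/d2.png',cv2.resize(im[250:390,260:400,::-1],(500,500)))
E
```

```text
t 12.1 q [-0.519  0.115  1.908 -0.002  1.117 -0.525] p [ 0.5193 -0.2119  0.0434] d [ 0.    -0.003 -1.   ] jaw [1.    0.007 0.   ] F [-0.1 -0.2 -0.5] op 0.0859
N 1 dist 0.0216 deg [-0.02  0.96  0.15] /row [-0.02  0.96  0.15]
0 [0.012, 0.0179, -0.0009]
```

View pics/d2.png

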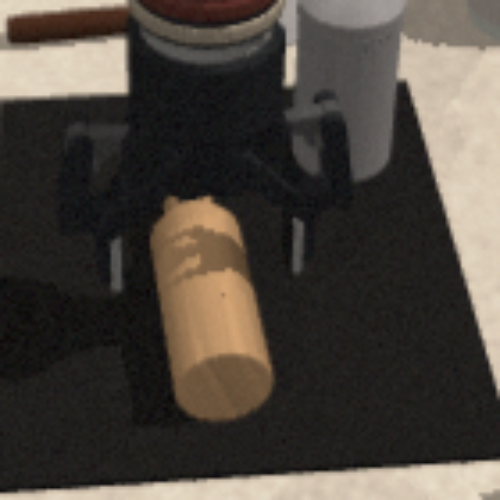

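The fingers straddle the body (pads at 115,265 and 298,245). The y position has drifted 12 mm towards the handle, so I'll correct that, finish the descent and close.

>>> servo_tool(delta_pos=[[0.012,0.006,-0.0009],[0,0.012,0],[0,0,0]], dr=[[0,0.9,0],[0,0,0],[0,0,0]], grip=[1,1,0.8])

```text
t: 12.52
tool_pos: [0.5174, -0.223, 0.0223]
tool_rot: [-1.208, 1.217, -1.215]
contact_force: [0.1, -0.1, 0.3]
opening: 0.0698
```

```bash
python3 - <<'E'
from h import *
st();plan([.5185,-.224,.0255],frame([0,0,-1],[1,-.01,0]),v=.03)
E
```

```text
t 12.53 q [-0.538  0.155  1.905 -0.003  1.083 -0.529] p [ 0.5174 -0.223   0.0223] d [-0.003 -0.001 -1.   ] jaw [ 1.    -0.008 -0.003] F [ 0.1 -0.1  0.3] op 0.0698
N 1 dist 0.0035 deg [0.16 0.11 0.06] /row [0.16 0.11 0.06]
0 [0.001, -0.0032, 0.0011]
```

>>> servo_tool(delta_pos=[[0.001,-0.003,0.001],[0,0,0],[0,0,0],[0,0,0],[0,0,0]], dr=[[0,0,0],[0,0,0],[0,0,0],[0,0,0],[0,0,0]], grip=[0.7,0.62,0.55,0.4,0.2], grip_force=60)

```text
t: 13.15
tool_pos: [0.5193, -0.2249, 0.027]
tool_rot: [-1.207, 1.215, -1.217]
contact_force: [0.1, -0.7, -1.0]
opening: 0.0483
```

```bash
python3 - <<'E'
from h import *
st()
im=ctrl.get_image('side')
cv2.imwrite('pics/d3.png',cv2.resize(im[250:390,260:400,::-1],(500,500)))
E
```

```text
t 13.15 q [-0.539  0.152  1.9   -0.003  1.089 -0.529] p [ 0.5193 -0.2249  0.027 ] d [-0.    -0.003 -1.   ] jaw [ 1.    -0.009 -0.   ] F [ 0.1 -0.7 -1. ] op 0.0483
```

View pics/d3.png

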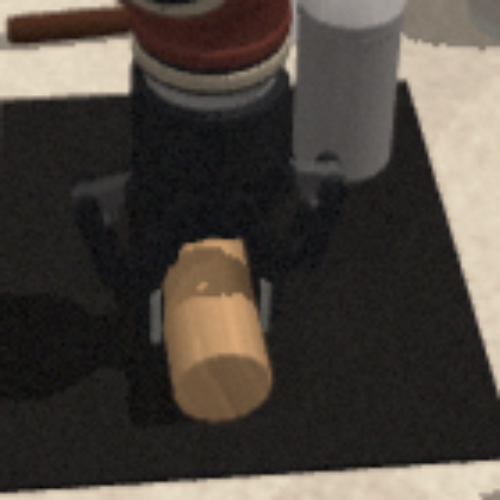

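The body is gripped (48 mm opening, pads on both sides). I'll lift it.

>>> servo_tool(delta_pos=[[0,0,0],[0,-0.015,0],[0,-0.035,0],[0,-0.05,0],[0,-0.055,0]], dr=[[0,0,0],[0,0,0],[0,0,0],[0,0,0],[0,0,0]], grip=[0,0,0,0,0], grip_force=90)

```text
t: 13.82
tool_pos: [0.5156, -0.2223, 0.1813]
tool_rot: [-1.211, 1.227, -1.206]
contact_force: [1.7, -1.0, -2.8]
opening: 0.0474
```

```bash
python3 - <<'E'
from h import *
st()
im=ctrl.get_image('side')
cv2.imwrite('pics/d4.png',cv2.resize(im[170:390,220:440,::-1],(550,550)))
im=ctrl.get_image('top');cv2.imwrite('pics/d4t.png',cv2.resize(im[200:310,150:260,::-1],(550,550),interpolation=2))
# cradle visible in top: refit
for d in ctrl.masks_of('top','cradle'): print(d['score'],d['extent'],fit(CRA,0,{'top':d['pixels']},[.518,.32,-.14]) if d['score']>.5 else '')
c,s=np.cos(-.14),np.sin(-.14)
print('seat',.5175+.025*c,.320+.025*s)
plan([.5175+.025*c,.320+.025*s,.2],frame([0,0,-1],[-s,c,0]))
E
```

```text
t 13.82 q [-0.538 -0.042  1.817 -0.002  1.38  -0.529] p [ 0.5156 -0.2223  0.1813] d [-0.012  0.005 -1.   ] jaw [ 1.    -0.009 -0.012] F [ 1.7 -1.  -2.8] op 0.0474
0.6 [173.8, 214.6, 221.8, 296.0] (array([ 0.51779164,  0.31942747, -0.14748022]), np.float64(0.9557026930622436))
seat 0.5422553999053159 0.3165114221338941
N 10 dist 0.5412 deg [ 1.800e-01 -8.247e+01 -6.000e-02] /row [ 0.02 -8.25 -0.01]
0 [-0.0541, -0.0015, 0.0019]
1 [-0.0532, -0.0015, 0.0096]
2 [-0.0513, -0.0015, 0.0172]
3 [-0.0483, -0.0015, 0.0244]
4 [-0.0443, -0.0015, 0.031]
5 [-0.0394, -0.0015, 0.0371]
6 [-0.0337, -0.0015, 0.0423]
7 [-0.0273, -0.0015, 0.0467]
8 [-0.0203, -0.0015, 0.0502]
9 [-0.0129, -0.0015, 0.0525]
```

View pics/d4.png

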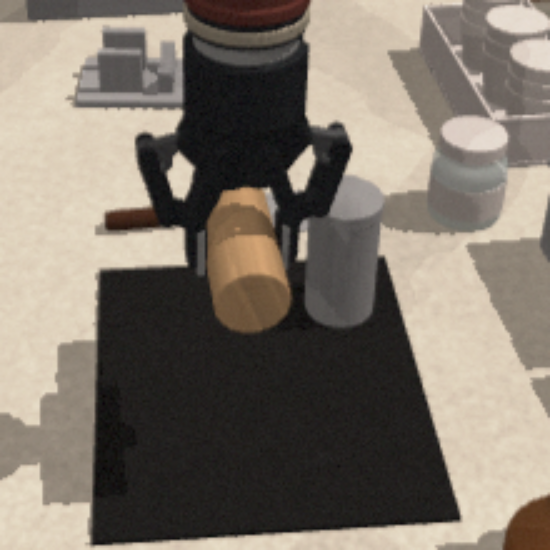

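View pics/d4t.png

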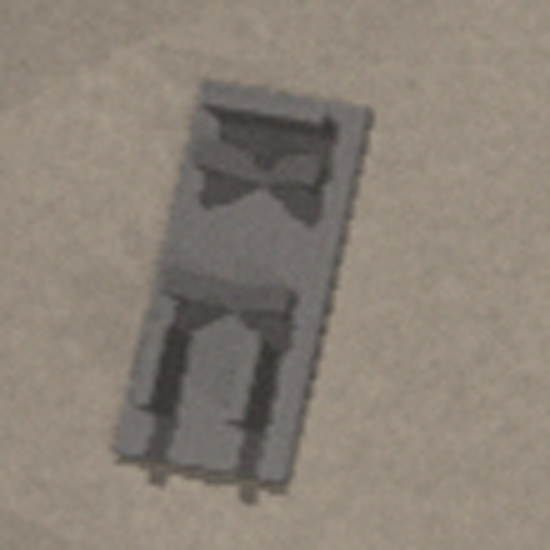

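The roller is held and lifted, body at (245,260), clear of the can. The cradle close-up shows the plate corners at about crop (203,82), (372,108), (290,490) and (117,458). I'll use these to check the pose.

```bash
python3 - <<'E'
from h import *
c=np.array([[203,82],[372,108],[290,490],[117,458]])/5-.4+[150,200]
P=np.array([C['top'].ray(u,.01)[:2] for u in c]);print(P.round(4))
ctr=P.mean(0);ax=(P[0]+P[1]-P[2]-P[3]);print('ctr',ctr.round(4),'yaw',np.arctan2(ax[1],ax[0]).round(4),'len',np.linalg.norm(P[0]-P[3]),np.linalg.norm(P[1]-P[2]),'wid',np.linalg.norm(P[0]-P[1]),np.linalg.norm(P[3]-P[2]))
for n,f,(x0,y0,w,h) in(('top','pics/top0.png',(150,200,110,110)),('side','pics/side0.png',(240,165,100,60))):
    im=cv2.imread(f)[y0:y0+h,x0:x0+w];k=600//w if n=='top' else 8;im=cv2.resize(im,None,fx=5,fy=5,interpolation=2)
    r=R.from_euler('z',-.143).as_matrix()
    def ln(A,B,col):
        uv=(C[n].proj(np.array([A,B])@r.T+[.5178,.3200,0])-[x0,y0]+.4)*5
        cv2.line(im,*[tuple(int(v) for v in u) for u in uv],col,1)
    for z,col in((.01,(0,0,255)),(0,(255,0,0))):
        q=[(-.11,-.05,z),(.11,-.05,z),(.11,.05,z),(-.11,.05,z)]
        for i in range(4):ln(q[i],q[(i+1)%4],col)
    for s in(1,-1):ln((-.085,s*.02,.059),(-.037,s*.02,.059),(0,255,0))
    for x in(-.02,-.004,.054,.07):
        ln((x,-.031,.042),(x,0,.011),(0,255,255));ln((x,.031,.042),(x,0,.011),(0,255,255))
    ln((.087,-.03,.05),(.087,.03,.05),(255,255,0))
    cv2.imwrite(f'pics/ov_{n}.png',im)
E
```

```text
[[0.63   0.3521]
 [0.6177 0.2537]
 [0.3976 0.2829]
 [0.4123 0.3807]]
ctr [0.5144 0.3174] yaw -0.1314 len 0.21955122543861094 0.2220522395859071 wid 0.09919249203840823 0.09890634554526206
```

View pics/ov_top.png

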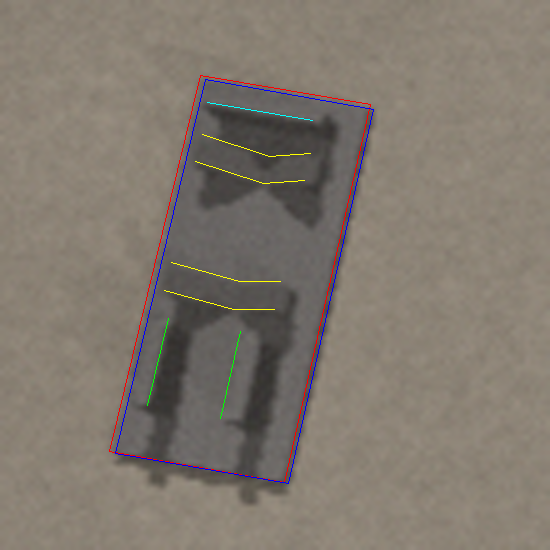

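View pics/ov_side.png

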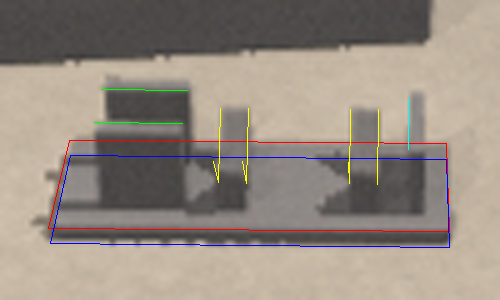

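Overlay check: the model V vertices land within 1 px of the image (265,183 and 235,309 against 263,186 and 237,313), and the saddles line up in the side view. I'll take the cradle at (0.517, 0.319) with yaw −0.14, good to about 2 mm. Now I'll carry the roller over.

>>> servo_tool(delta_pos=[[-0.054,-0.003,0.002],[-0.053,-0.003,0.0095],[-0.051,-0.003,0.017],[-0.048,-0.003,0.0245],[-0.044,-0.003,0.031]], dr=[[0,-8.2,0],[0,-8.2,0],[0,-8.2,0],[0,-8.2,0],[0,-8.2,0]], grip=[0,0,0,0,0])

```text
t: 14.6
tool_pos: [0.5247, 0.0503, 0.1933]
tool_rot: [-1.472, 0.675, -0.652]
contact_force: [1.1, 0.3, -2.0]
opening: 0.0473
```

```bash
python3 - <<'E'
from h import *
st();c,s=np.cos(-.14),np.sin(-.14)
plan([.5418,.3155,.17],frame([0,0,-1],[-s,c,0]),w=8.5)
im=ctrl.get_image('side')
cv2.imwrite('pics/d5.png',cv2.resize(im[100:320,180:400,::-1],(550,550)))
E
```

```text
t 14.6 q [-4.600e-02 -1.360e-01  1.884e+00  1.000e-03  1.408e+00 -7.680e-01] p [0.5247 0.0503 0.1933] d [-0.015  0.002 -1.   ] jaw [ 0.75   0.661 -0.01 ] F [ 1.1  0.3 -2. ] op 0.0473
N 5 dist 0.2668 deg [  0.33 -40.6   -0.8 ] /row [ 0.07 -8.12 -0.16]
0 [-0.0375, 0.0047, 0.0377]
1 [-0.0318, 0.0046, 0.0426]
2 [-0.0255, 0.0046, 0.0467]
3 [-0.0187, 0.0046, 0.0498]
4 [-0.0115, 0.0046, 0.0519]
```

View pics/d5.png

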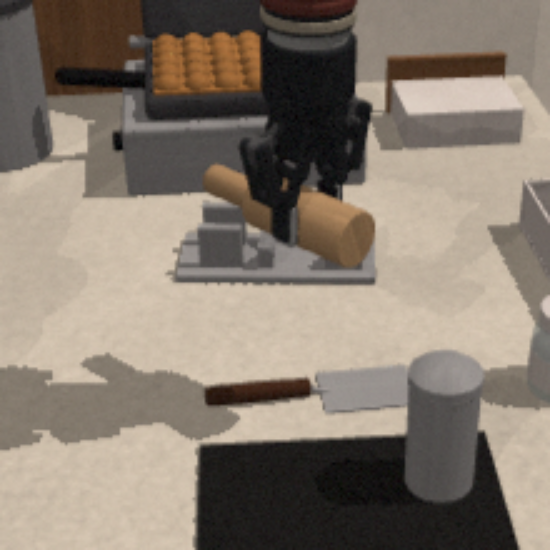

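The roller is held level between the fingers, in the air near the cradle (crop 300,215). I'll continue until it is over the seat.

>>> servo_tool(delta_pos=[[-0.037,0.002,0.0375],[-0.032,0.002,0.0425],[-0.0255,0.003,0.0465],[-0.0185,0.004,0.049],[-0.01,0.003,0.045]], dr=[[0,-8.1,-0.2],[0,-8.1,-0.2],[0,-8.1,-0.2],[0,-8.1,-0.2],[0,-8.0,0]], grip=[0,0,0,0,0])

```text
t: 15.28
tool_pos: [0.532, 0.3181, 0.1711]
tool_rot: [-1.575, 0.103, -0.08]
contact_force: [0.8, -1.0, -1.6]
opening: 0.0473
```

>>> servo_tool(delta_pos=[[0,0,0]], dr=[[0,0,0]], grip=[0])

```text
t: 15.4
tool_pos: [0.5304, 0.3201, 0.1687]
tool_rot: [-1.576, 0.103, -0.074]
contact_force: [-0.2, -0.5, -1.6]
opening: 0.0475
```

```bash
cat > rf.py <<'E'
from h import *
def go(name):
    o=st();p=np.array(o['tool_pos']);M=R.from_rotvec(o['tool_rot']).as_matrix();G=p-.005*M[:,1]
    im=ctrl.get_image('side');im2=ctrl.get_image('top')
    cv2.imwrite(f'pics/{name}.png',np.hstack([cv2.resize(im[140:240,230:350,::-1],(400,333),interpolation=2),cv2.resize(im2[190:310,140:284,::-1],(400,333),interpolation=2)]))
    masks={}
    for n in('side','top'):
        pt=C[n].proj(G)[0]
        for d in ctrl.masks_of(n,'roller'):
            e=d['extent']
            if e[0]-15<pt[0]<e[2]+15 and e[1]-15<pt[1]<e[3]+15: masks[n]=d['pixels'];print(n,round(d['score'],2),[round(x) for x in e],d['pixels'].sum())
    # pose: params mid xyz, yaw, elev ; fit with precision vs visible: penalise mask outside model, and extents
    def f(q):
        s=0
        for n,m in masks.items():
            r=render(n,lieparts(q[0],q[1],q[3]*10,q[2],q[4]*10));k=cv2.resize(m.astype(np.uint8),None,fx=4,fy=4,interpolation=0)
            r=r.copy()
            s-= (r&k).sum()/(r|k).sum()
        return s
    h=np.arctan2(M[1,2],M[0,2])+np.pi/2
    q0=np.array([*G,h/10,0]);S=np.vstack([q0]+[q0+.008*np.eye(5)[i] for i in range(5)])
    r=minimize(f,q0,method='Nelder-Mead',options=dict(initial_simplex=S,xatol=1e-4,fatol=1e-4,maxiter=250))
    print('G',G.round(4),'jawyaw+90',h.round(4),'fit mid',r.x[:3].round(4),'yaw',(r.x[3]*10).round(4),'elev',(r.x[4]*10).round(4),'iou',-r.fun/len(masks),'at G',-f(q0)/len(masks))
E
python3 - <<'E'
from rf import *
go('e1')
c,s=np.cos(-.14),np.sin(-.14)
plan([.5418,.3155,.17],frame([0,0,-1],[-s,c,0]),N=1)
E
```

```text
t 15.4 q [ 0.422  0.109  1.684  0.002  1.368 -1.037] p [0.5304 0.3201 0.1687] d [-0.019 -0.006 -1.   ] jaw [ 0.112  0.994 -0.008] F [-0.2 -0.5 -1.6] op 0.0475
side 0.67 [248, 137, 313, 158] 889
top 0.55 [183, 217, 199, 246] 155
G [0.5305 0.3201 0.1737] jawyaw+90 3.0292 fit mid [0.5298 0.3148 0.175 ] yaw 3.0738 elev 0.0296 iou 0.4522802166109908 at G 0.4430637751287964
N 1 dist 0.0103 deg [ 0.47  1.27 -0.9 ] /row [ 0.47  1.27 -0.9 ]
0 [0.0102, -0.0, -0.0002]
```

View pics/e1.png

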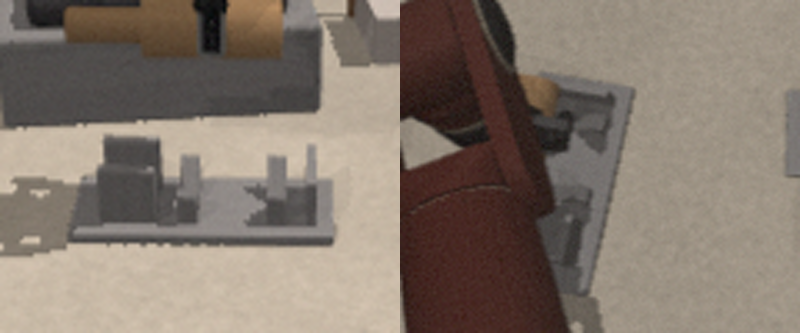

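The roller is above the cradle, handle towards the slot (side crop 100,25), with the top view blocked by the arm. I'll correct the x position and level the tool while descending.

>>> servo_tool(delta_pos=[[0.0105,0.022,-0.0005],[0,0.022,-0.001]], dr=[[0.4,1.3,-0.9],[0,0,0]], grip=[0,0])

```text
t: 15.85
tool_pos: [0.5441, 0.3118, 0.1282]
tool_rot: [-1.567, 0.11, -0.119]
contact_force: [-1.1, 0.5, -2.1]
opening: 0.0474
```

>>> servo_tool(delta_pos=[[0,0,0]], dr=[[0,0,0]], grip=[0])

```text
t: 15.98
tool_pos: [0.543, 0.3098, 0.1261]
tool_rot: [-1.569, 0.115, -0.118]
contact_force: [-0.7, -0.3, -2.3]
opening: 0.0472
```

```bash
python3 - <<'E'
from rf import *
go('e2')
c,s=np.cos(-.14),np.sin(-.14)
plan([.5418,.3155,.095],frame([0,0,-1],[-s,c,0]),N=1)
E
```

```text
t 15.97 q [ 0.4    0.151  1.713 -0.002  1.276 -1.022] p [0.543  0.3098 0.1261] d [ 0.002 -0.001 -1.   ] jaw [ 0.148  0.989 -0.001] F [-0.7 -0.3 -2.3] op 0.0472
side 0.86 [255, 153, 319, 173] 830
top 0.7 [192, 218, 207, 230] 124
G [0.543  0.3098 0.1311] jawyaw+90 2.9931 fit mid [0.5415 0.3086 0.1305] yaw 3.0104 elev 0.0158 iou 0.44290482629576877 at G 0.4322364697518507
N 1 dist 0.0351 deg [-0.15 -0.4   0.44] /row [-0.15 -0.4   0.44]
0 [-0.0039, 0.0347, 0.0033]
```

View pics/e2.png

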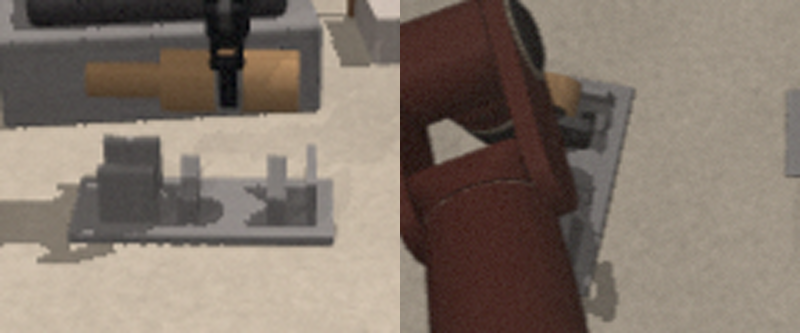

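The roller is aligned over the cradle: the handle is above the slot walls at side crop (120,78), the body above the saddles. The tool is 6 mm short in y. I'll correct that and descend further.

>>> servo_tool(delta_pos=[[-0.0025,0.017,0.005],[0,0.014,0],[0,0,0]], dr=[[0,0,0.2],[0,0,0],[0,0,0]], grip=[0,0,0])

```text
t: 16.55
tool_pos: [0.5437, 0.3178, 0.098]
tool_rot: [-1.564, 0.111, -0.12]
contact_force: [0.5, -0.1, -2.8]
opening: 0.048
```

```bash
python3 - <<'E'
from rf import *
go('e3')
c,s=np.cos(-.14),np.sin(-.14)
plan([.5418,.3155,.06],frame([0,0,-1],[-s,c,0]),N=1)
# cradle-frame of grasp
o=ctrl.get_obs();d=np.array(o['tool_pos'][:2])-[.517,.319];print('cradle frame',(c*d[0]+s*d[1]).round(4),(-s*d[0]+c*d[1]).round(4))
E
```

```text
t 16.55 q [ 0.411  0.19   1.721  0.     1.225 -1.013] p [0.5437 0.3178 0.098 ] d [ 0.006  0.003 -1.   ] jaw [0.146 0.989 0.004] F [ 0.5 -0.1 -2.8] op 0.048
side 0.76 [256, 165, 316, 183] 807
G [0.5437 0.3178 0.103 ] jawyaw+90 2.9948 fit mid [0.5414 0.3197 0.101 ] yaw 3.0185 elev 0.0121 iou 0.7880294659300184 at G 0.759681024587688
N 1 dist 0.0408 deg [-0.35 -0.4   0.52] /row [-0.35 -0.4   0.52]
0 [-0.0033, 0.0405, -0.0035]
cradle frame 0.028 0.0032
```

View pics/e3.png

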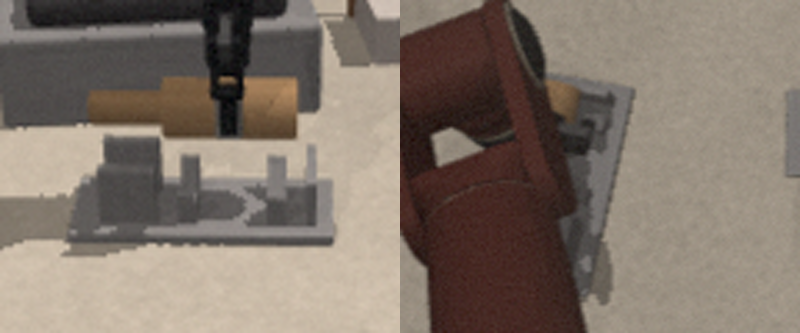

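The roller is level and above the seat; the body spans between the slot wall and the stop plate (crop 162 to 297 against 160 and 307). I'll trim by 2 to 3 mm and descend into the mouths.

>>> servo_tool(delta_pos=[[-0.0025,0.011,-0.0035],[-0.0005,0.011,0],[0,0.01,0],[0,0,0]], dr=[[-0.3,-0.2,0.4],[0,0,0],[0,0,0],[0,0,0]], grip=[0,0,0,0])

```text
t: 17.25
tool_pos: [0.5416, 0.3149, 0.0663]
tool_rot: [-1.568, 0.111, -0.114]
contact_force: [-0.4, -0.9, -2.0]
opening: 0.0476
```

```bash
python3 - <<'E'
from rf import *
go('e4')
c,s=np.cos(-.14),np.sin(-.14)
plan([.5418,.3155,.045],frame([0,0,-1],[-s,c,0]),N=1)
o=ctrl.get_obs();d=np.array(o['tool_pos'][:2])-[.517,.319];print('cradle frame',(c*d[0]+s*d[1]).round(4),(-s*d[0]+c*d[1]).round(4))
E
```

```text
t 17.25 q [ 4.080e-01  2.240e-01  1.739e+00 -1.000e-03  1.176e+00 -1.019e+00] p [0.5416 0.3149 0.0663] d [ 0.002  0.    -1.   ] jaw [0.143 0.99  0.   ] F [-0.4 -0.9 -2. ] op 0.0476
side 0.76 [255, 175, 316, 193] 770
top 0.44 [193, 222, 209, 238] 158
G [0.5415 0.3149 0.0713] jawyaw+90 2.9982 fit mid [0.54   0.3093 0.0733] yaw 3.0223 elev 0.0065 iou 0.45691706683833616 at G 0.4466288177118592
N 1 dist 0.0236 deg [-0.13 -0.19  0.27] /row [-0.13 -0.19  0.27]
0 [-0.0012, 0.0236, -0.0003]
cradle frame 0.0262 0.0002
```

View pics/e4.png

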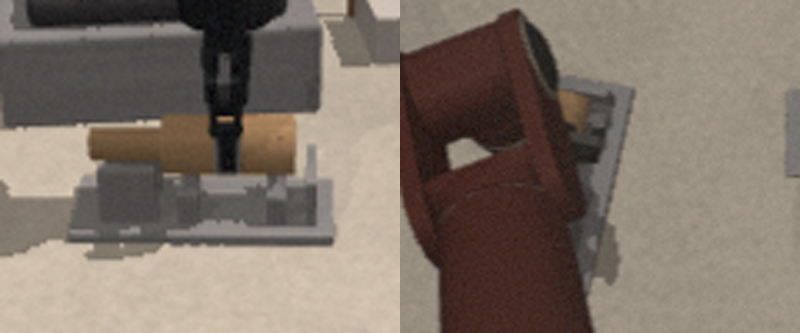

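```bash
python3 - <<'E'
from h import *
im=ctrl.get_image('side')[155:225,245:340,::-1].copy()
im=cv2.resize(im,None,fx=8,fy=8,interpolation=2)
def ov(mid,yaw,cr,out):
    a=im.copy();x0,y0=245,155
    def ln(A,B,col,T):
        uv=(C['side'].proj(np.array([A,B])@T[0].T+T[1])-[x0,y0]+.5)*8
        cv2.line(a,*[tuple(int(v) for v in u) for u in uv],col,1)
    T=(R.from_euler('z',cr[2]).as_matrix(),[cr[0],cr[1],0])
    for sy in(.02,-.02,-.026,.026):
        ln((-.085,sy,.059),(-.037,sy,.059),(0,255,0),T);ln((-.037,sy,.059),(-.037,sy,.01),(0,255,0),T)
    ln((.087,-.03,.05),(.087,.03,.05),(255,255,0),T);ln((.087,-.03,.05),(.087,-.03,.01),(255,255,0),T)
    q=[(-.11,-.05,.01),(.11,-.05,.01),(.11,.05,.01),(-.11,.05,.01)]
    for i in range(4):ln(q[i],q[(i+1)%4],(0,0,255),T)
    for P in lieparts(mid[0],mid[1],yaw,mid[2]):
        uv=((C['side'].proj(P)-[x0,y0]+.5)*8).astype(np.int32);cv2.polylines(a,[cv2.convexHull(uv)],True,(255,0,255),1)
    cv2.imwrite(out,a)
ov([.5415,.3149,.0713],3.015,(.517,.319,-.14),'pics/e5.png');cv2.imwrite('pics/e5r.png',im)
E
```

```text
(no output)
```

View pics/e5.png

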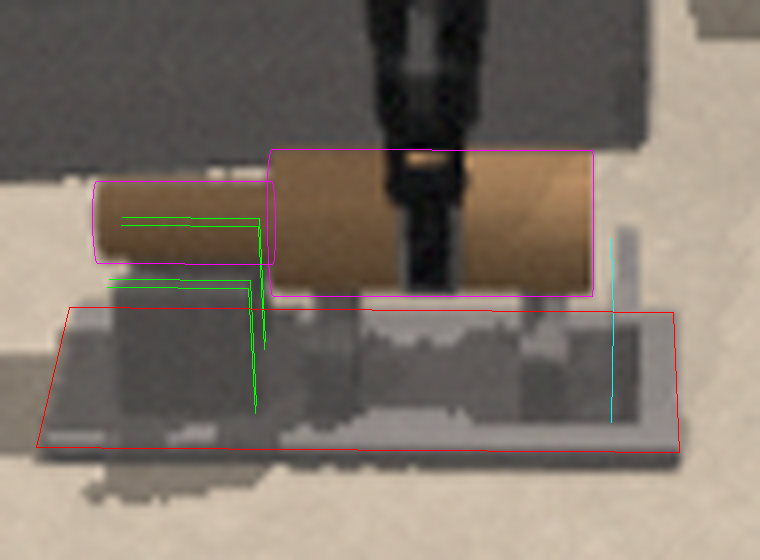

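View pics/e5r.png

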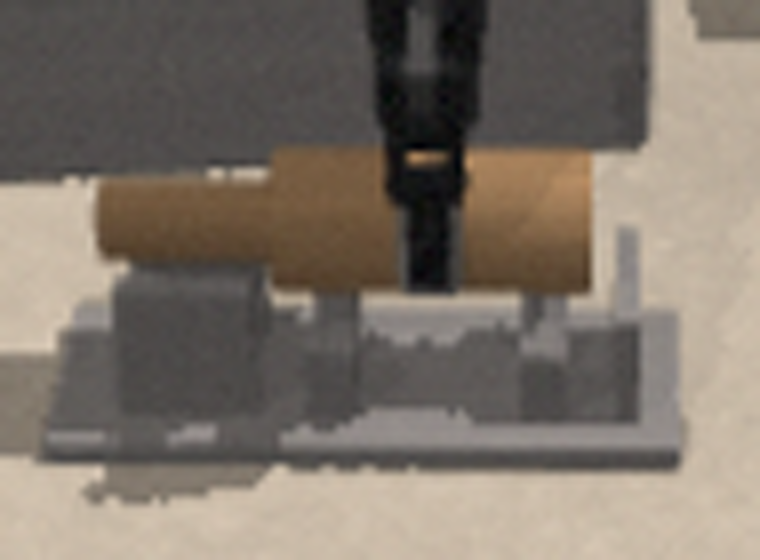

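The roller model (magenta) matches the picture to about 1 px. The cradle's near wall ends at crop x≈268 and the stop plate's near edge is at 617, which is 2 to 4 mm further along x than my model. The body is therefore too close to the slot walls, and I'll shift it 5 mm towards the stop before lowering.

>>> servo_tool(delta_pos=[[0.005,0,0],[0,0.004,0],[0,0,0]], dr=[[0,0,0],[0,0,0],[0,0,0]], grip=[0,0,0])

```text
t: 17.88
tool_pos: [0.549, 0.3151, 0.0655]
tool_rot: [-1.565, 0.107, -0.118]
contact_force: [0.5, 0.4, -2.2]
opening: 0.0472
```

```bash
python3 - <<'E'
from h import *
st();im=ctrl.get_image('side')[155:225,245:340,::-1].copy()
cv2.imwrite('pics/e6.png',cv2.resize(im,None,fx=8,fy=8,interpolation=2))
E
```

```text
t 17.88 q [ 4.040e-01  2.360e-01  1.727e+00 -1.000e-03  1.171e+00 -1.023e+00] p [0.549  0.3151 0.0655] d [ 0.007  0.002 -1.   ] jaw [0.143 0.99  0.003] F [ 0.5  0.4 -2.2] op 0.0472
```

View pics/e6.png

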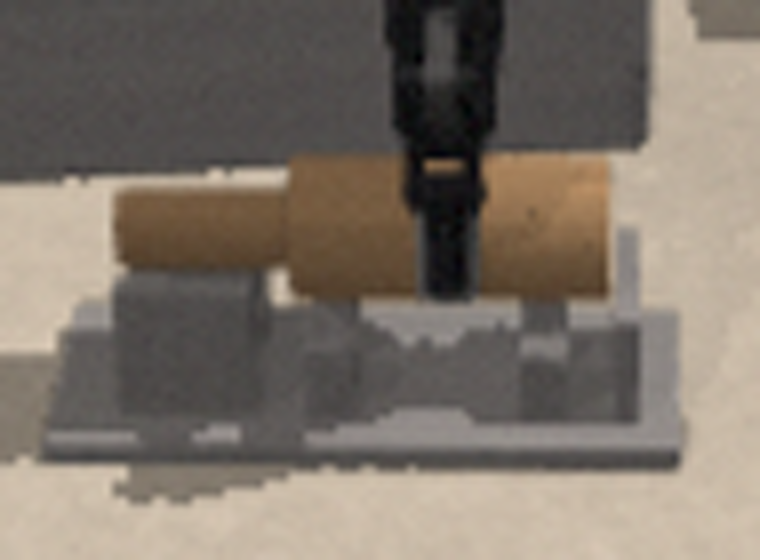

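Now it is well balanced: 22 px to the wall end and 9 px to the stop, and the fingers are midway between the saddles. I'll descend in steps, watching the force.

>>> servo_tool(delta_pos=[[-0.0005,0.006,0],[0,0.005,0],[0,0,0]], dr=[[0,0,0.4],[0,0,0],[0,0,0]], grip=[0,0,0])

```text
t: 18.3
tool_pos: [0.5485, 0.3152, 0.0537]
tool_rot: [-1.564, 0.113, -0.112]
contact_force: [0.4, 0.5, -2.3]
opening: 0.0473
```

```bash
python3 - <<'E'
from h import *
st();im=ctrl.get_image('side')[155:225,245:340,::-1].copy()
cv2.imwrite('pics/e7.png',cv2.resize(im,None,fx=8,fy=8,interpolation=2))
E
```

```text
t 18.3 q [ 0.403  0.254  1.728  0.004  1.159 -1.026] p [0.5485 0.3152 0.0537] d [-0.     0.004 -1.   ] jaw [0.143 0.99  0.003] F [ 0.4  0.5 -2.3] op 0.0473
```

View pics/e7.png

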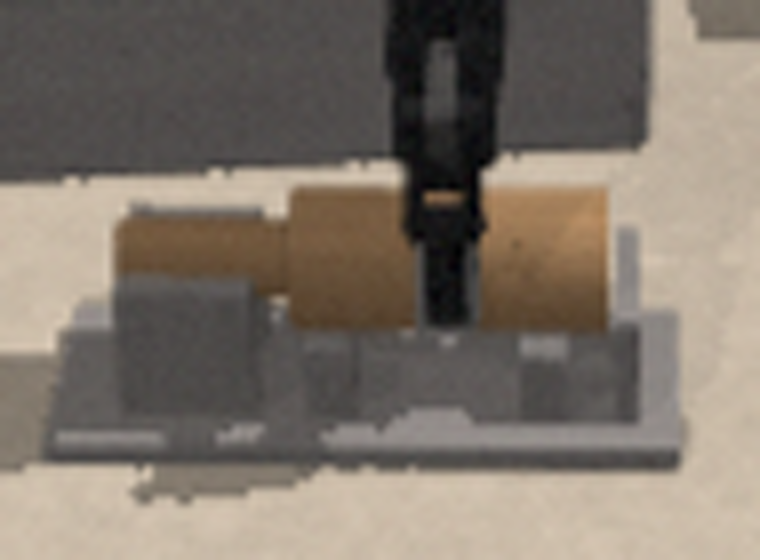

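The handle has entered the slot (near wall in front, far wall behind), and the force still shows only the roller's weight. I'll go lower.

>>> servo_tool(delta_pos=[[0,0.004,0],[0,0.003,0],[0,0,0]], dr=[[-0.2,0,0],[0,0,0],[0,0,0]], grip=[0,0,0])

```text
t: 18.73
tool_pos: [0.5487, 0.3154, 0.0466]
tool_rot: [-1.568, 0.113, -0.112]
contact_force: [-1.0, -0.0, -1.6]
opening: 0.0477
```

>>> servo_tool(delta_pos=[[0,0.0015,0],[0,0,0]], dr=[[0,0,0],[0,0,0]], grip=[0,0])

```text
t: 18.98
tool_pos: [0.5491, 0.3155, 0.0457]
tool_rot: [-1.567, 0.112, -0.113]
contact_force: [-0.0, -0.1, -1.8]
opening: 0.0474
```

>>> servo_tool(delta_pos=[[0,0.0015,0],[0,0,0]], dr=[[0,0,0],[0,0,0]], grip=[0,0])

```text
t: 19.23
tool_pos: [0.5493, 0.3156, 0.0458]
tool_rot: [-1.568, 0.112, -0.113]
contact_force: [-0.5, 0.7, -1.2]
opening: 0.0471
```

>>> servo_tool(delta_pos=[[-0.0005,0.0015,0],[0,0,0]], dr=[[0,0,0],[0,0,0]], grip=[0,0])

```text
t: 19.48
tool_pos: [0.5494, 0.3156, 0.0457]
tool_rot: [-1.568, 0.112, -0.114]
contact_force: [-0.8, -0.0, -1.6]
opening: 0.0472
```

>>> servo_tool(delta_pos=[[0,0.003,0],[0,0.002,0]], dr=[[0,0,0],[0,0,0]], grip=[0,0])

```text
t: 19.73
tool_pos: [0.5495, 0.3157, 0.0455]
tool_rot: [-1.569, 0.114, -0.113]
contact_force: [-7.4, -3.0, 10.9]
opening: 0.0476
```

```bash
python3 - <<'E'
from h import *
st();im=ctrl.get_image('side')[155:225,245:340,::-1].copy()
cv2.imwrite('pics/e8.png',cv2.resize(im,None,fx=8,fy=8,interpolation=2))
st()
E
```

```text
t 19.73 q [ 4.040e-01  2.690e-01  1.726e+00 -1.000e-03  1.148e+00 -1.022e+00] p [0.5495 0.3157 0.0455] d [-0.001 -0.001 -1.   ] jaw [ 0.144  0.99  -0.001] F [-7.4 -3.  10.9] op 0.0476
t 19.77 q [ 4.040e-01  2.690e-01  1.726e+00 -1.000e-03  1.148e+00 -1.022e+00] p [0.5495 0.3156 0.0455] d [-0.001 -0.001 -1.   ] jaw [ 0.144  0.99  -0.001] F [-8.2 -3.2 13.1] op 0.0473
```

View pics/e8.png

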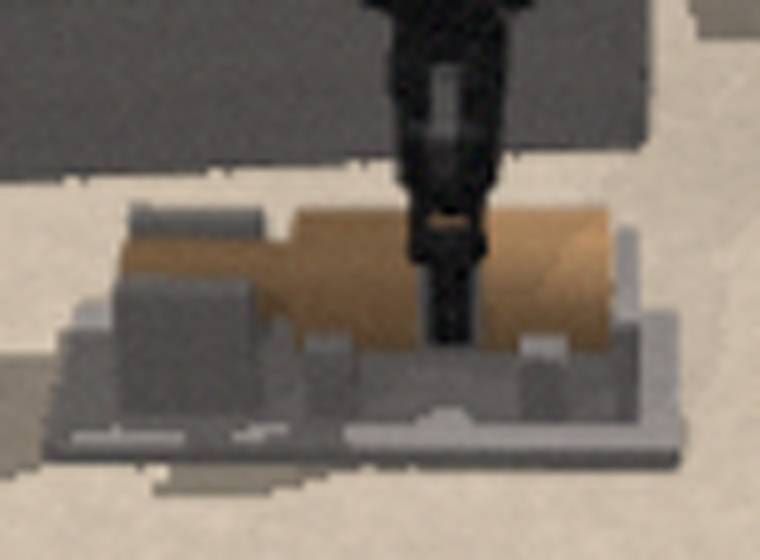

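The roller has met the saddles: 13 N up at TCP z 0.0455, so the axis is about 0.0475. The −8 N along x suggests the body end touches the stop. I'll unload, shift 4 mm towards the slot, and set it down again.

>>> servo_tool(delta_pos=[[0,-0.003,0],[-0.004,0,-0.001],[0,0,0]], dr=[[0,0,0],[0,0,0],[0,0,0]], grip=[0,0,0])

```text
t: 20.15
tool_pos: [0.5448, 0.3153, 0.0474]
tool_rot: [-1.569, 0.114, -0.112]
contact_force: [-0.5, 0.1, -2.0]
opening: 0.0472
```

>>> servo_tool(delta_pos=[[0,0.002,0],[0,0,0]], dr=[[0,0,0],[0,0,0]], grip=[0,0])

```text
t: 20.4
tool_pos: [0.5451, 0.3159, 0.0456]
tool_rot: [-1.567, 0.114, -0.113]
contact_force: [-0.9, 0.3, -0.5]
opening: 0.0474
```

>>> servo_tool(delta_pos=[[0,0.0015,0],[0,0.001,0]], dr=[[0,0,0],[0,0,0]], grip=[0,0])

```text
t: 20.65
tool_pos: [0.5452, 0.3159, 0.0455]
tool_rot: [-1.568, 0.116, -0.112]
contact_force: [-3.6, -1.0, 4.8]
opening: 0.0476
```

It is seated again at the same height (5 N), with less axial force. I'll hold, relax the grip to 20 N so it can settle, and look.

>>> servo_tool(delta_pos=[[0,0.0005,0],[0,0,0],[0,0,0],[0,0,0]], dr=[[0,0,0],[0,0,0],[0,0,0],[0,0,0]], grip=[0,0,0,0], grip_force=20)

```text
t: 21.15
tool_pos: [0.5452, 0.3159, 0.0455]
tool_rot: [-1.568, 0.116, -0.112]
contact_force: [-1.3, -0.7, 3.6]
opening: 0.0472
```

```bash
python3 - <<'E'
from rf import *
go('e9a')
im=ctrl.get_image('side')[155:225,245:340,::-1].copy()
cv2.imwrite('pics/e9.png',cv2.resize(im,None,fx=8,fy=8,interpolation=2))
E
```

```text
t 21.15 q [ 4.070e-01  2.620e-01  1.735e+00  1.000e-03  1.148e+00 -1.019e+00] p [0.5452 0.3159 0.0455] d [-0.003 -0.    -1.   ] jaw [ 0.145  0.989 -0.001] F [-1.3 -0.7  3.6] op 0.0472
side 0.91 [256, 181, 318, 199] 677
G [0.5452 0.3159 0.0505] jawyaw+90 2.9961 fit mid [0.5442 0.3203 0.0472] yaw 3.0023 elev 0.0121 iou 0.6891830804003874 at G 0.6766773162939297
```

View pics/e9.png

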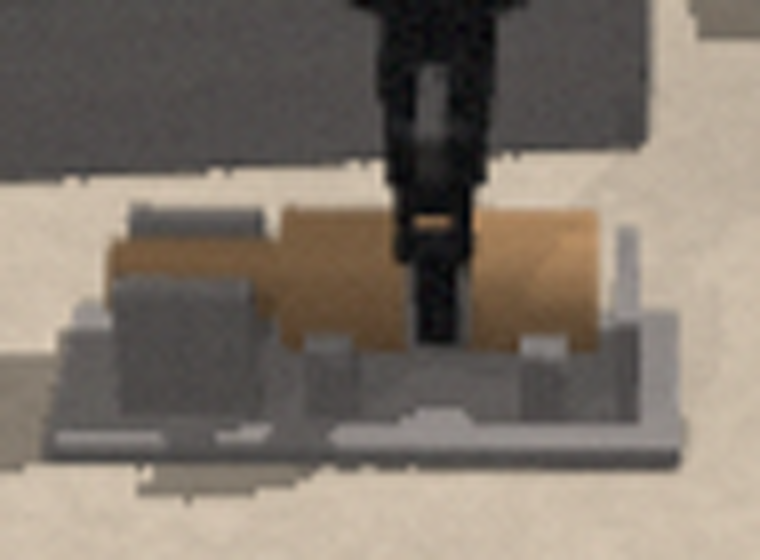

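It looks properly down: the body is behind both saddles, level, with gaps at both ends, and the fit gives mid z 0.047. I'll press down lightly at the low grip so it centres in the Vs, and hold before releasing.

>>> servo_tool(delta_pos=[[0,0.002,0],[0,0.002,0],[0,0,0],[0,0,0],[0,0,0]], dr=[[0,0,0],[0,0,0],[0,0,0],[0,0,0],[0,0,0]], grip=[0,0,0,0,0])

```text
t: 22.02
tool_pos: [0.5454, 0.3159, 0.0455]
tool_rot: [-1.57, 0.118, -0.111]
contact_force: [-1.6, -1.0, 4.4]
opening: 0.0474
```

Firm contact, with almost no sideways force, so both flanks are carrying. I'll release slowly.

>>> servo_tool(delta_pos=[[0,0,0],[0,0,0],[0,0,0],[0,0,0],[0,0,0]], dr=[[0,0,0],[0,0,0],[0,0,0],[0,0,0],[0,0,0]], grip=[0.55,0.58,0.62,0.7,0.8])

```text
t: 22.65
tool_pos: [0.5454, 0.3158, 0.0442]
tool_rot: [-1.57, 0.117, -0.111]
contact_force: [-1.0, 0.8, -0.4]
opening: 0.068
```

>>> servo_tool(delta_pos=[[0,0,0],[0,0,0]], dr=[[0,0,0],[0,0,0]], grip=[0.9,0.9])

```text
t: 22.9
tool_pos: [0.5454, 0.3158, 0.0442]
tool_rot: [-1.57, 0.117, -0.111]
contact_force: [0.1, 0.2, -0.0]
opening: 0.0771
```

```bash
python3 - <<'E'
from h import *
st();im=ctrl.get_image('side')[155:225,245:340,::-1].copy()
cv2.imwrite('pics/f1.png',cv2.resize(im,None,fx=8,fy=8,interpolation=2))
E
```

```text
t 22.9 q [ 0.407  0.265  1.733 -0.     1.148 -1.019] p [0.5454 0.3158 0.0442] d [-0.004 -0.002 -1.   ] jaw [ 0.145  0.989 -0.002] F [ 0.1  0.2 -0. ] op 0.0771
```

View pics/f1.png

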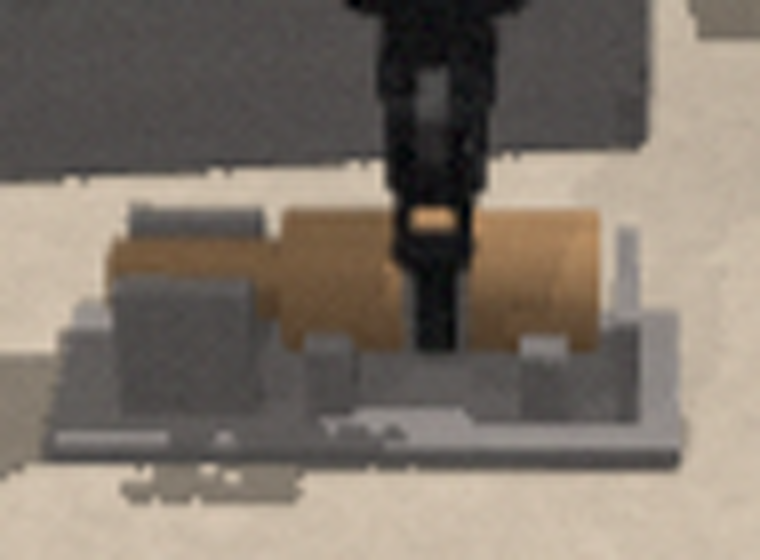

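The roller stayed exactly in place on release (same edges: 280, 600, 350) and the force is zero. I'll retreat straight up.

>>> servo_tool(delta_pos=[[0,-0.015,0],[0,-0.03,0],[0,-0.05,0],[0,-0.055,0],[-0.05,-0.02,0]], dr=[[0,0,0],[0,0,0],[0,0,0],[0,0,0],[0,0,0]], grip=[0.9,1,1,1,1])

```text
t: 23.58
tool_pos: [0.4972, 0.3227, 0.2221]
tool_rot: [-1.57, 0.12, -0.113]
contact_force: [-0.4, 0.4, -0.3]
opening: 0.0852
```

>>> servo_tool(delta_pos=[[-0.05,0,-0.05],[-0.05,0,-0.055],[-0.02,0,-0.055],[0,0,-0.03],[0,0,0]], dr=[[0,0,0],[0,0,0],[0,0,0],[0,0,0],[0,0,0]], grip=[1,1,1,1,1])

```text
t: 24.2
tool_pos: [0.3601, 0.1608, 0.2313]
tool_rot: [-1.562, 0.102, -0.124]
contact_force: [-0.6, 0.0, -0.3]
opening: 0.0854
```

```bash
python3 - <<'E'
from h import *
st();im=ctrl.get_image('side');im2=ctrl.get_image('top')
cv2.imwrite('pics/g1.png',np.hstack([cv2.resize(im[150:230,240:345,::-1],(400,305),interpolation=2),cv2.resize(im2[200:310,140:284,::-1],(400,305),interpolation=2)]))
cv2.imwrite('pics/g2.png',im[:,:,::-1])
ms={}
for n in('side','top'):
    m=rmask(n,C[n].proj([.545,.316,.05])[0])
    if m is not None: ms[n]=m
for k in (list(ms),['side'],['top']):
    mm={n:ms[n] for n in k if n in ms}
    if mm:print(k,fitlie(mm,[.544,.316,3.0],.047))
for d in ctrl.masks_of('top','cradle'): print(d['score'],d['extent'])
for l in('sugar_can','spatula'):
    print(l,[(round(d['score'],2),np.round(d['extent'])) for d in ctrl.masks_of('side',l)])
E
```

```text
t 24.2 q [ 2.300e-01 -5.570e-01  2.140e+00  1.000e-03  1.543e+00 -1.197e+00] p [0.3601 0.1608 0.2313] d [ 0.014  0.005 -1.   ] jaw [0.143 0.99  0.007] F [-0.6  0.  -0.3] op 0.0854
['side', 'top'] (array([0.544 , 0.3168, 2.9865]), np.float64(0.831))
['side'] (array([0.5449, 0.3203, 2.9779]), np.float64(0.83))
['top'] (array([0.5434, 0.3161, 2.9971]), np.float64(0.876))
0.72 [176.9, 216.8, 223.7, 282.7]
0.61 [451.0, 187.5, 489.6, 224.2]
sugar_can [(0.85, array([344., 241., 374., 302.]))]
spatula [(0.96, array([260., 245., 341., 266.]))]
```

View pics/g1.png

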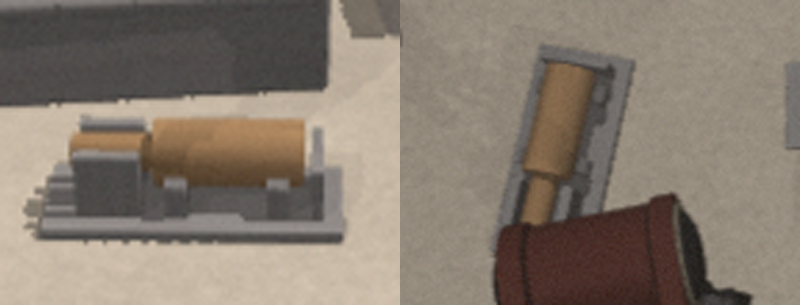

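View pics/g2.png

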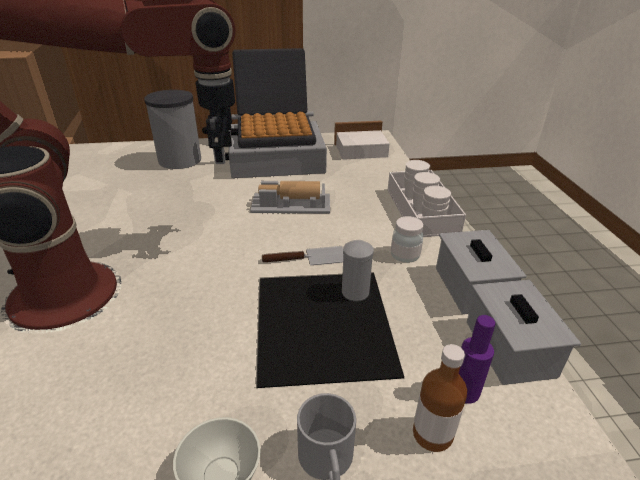

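The roller lies in the saddles with its handle in the slot. The can, spatula, oil, mug, bowl, jar and purple roller are at their starting pixels. The arm is free (force about 0), so I'm handing in.

```bash
python3 - <<'E'
from station import ctrl
print(ctrl.finish_job())
E
```

```text
the job is handed in; nothing more can be done
None
```

The roller is lying in the steel cradle, body in both saddles and handle in the slot. I handed the job in at about 25 s of the 61 s allowed; no verdict was reported.

**What I did:**
- I took the roller by its handle, tipped it 90° in the grip and set it on the mat. I let go of it there with the contact force at about zero.
- I took it again round the body, carried it over the spatula and lowered it into the cradle. On the first touch the axial force (−8 N) suggested the body end was against the stop plate, so I unloaded, moved it about 4 mm towards the slot and set it down again.
- I held it in firm contact (about 4 N up, under 2 N sideways), released it slowly and backed away.

**Last checks:**
- **Roller position:** the final fit from both cameras puts the body middle at (0.544, 0.317). That is about 26–28 mm along the groove (seat is 25 mm), with the axis within about 0.02 rad of it. The last fit of its height, made while still gripped, gave 47 mm. It did not move on release.
- **Everything else:** the sugar can and spatula are within about 4 px of where they started, and the other bystanders look unmoved. The force on the arm is zero within noise.

**Disagreements:**
- The side and top cameras differ by about 4 mm across the groove, more than the 2 mm calibration. So the position across the groove rests mainly on the V contact.
- The cradle pose fits also differed by 2–4 mm along the groove. I settled that from the visible gaps at both ends of the body.

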